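# Refit bearing, spacer and bayonet cap on a press roller spindle

## Robot

A 6-joint arm with a two-finger parallel gripper is mounted at the origin on the work surface. World frame = base frame: x ahead of the robot, y to its left, z up, the work surface at z = 0. Lengths are in mm, angles in degrees, forces in N, time in s.
With the tool pointing down it reaches from about 300 to 750 mm from the base axis. Payload 8.5 kg.
Tool frame: the origin (TCP) lies at the very end of the fingers, on their centre line; the grasp point (between the pads) lies 19 mm behind it (robot.grasp_offset is the distance from the TCP to the grasp point, in mm); z points along the fingers, y is the direction in which the jaws open and shut (so a half turn about z gives the same grasp; the last joint's range is limited). The gripper opens to 85 mm and grips with 20 to 120 N. Pads are 22 mm wide; open, the fingers measure 114 mm over their backs; the gripper's body (76 mm by 85 mm) begins 54 mm behind the grasp point. The pads swing forward as they close: fully open they stand 13 mm farther back than shut.
Start: joints at [-12.336, 21.807, 74.336, -0, 83.858, -12.336], TCP at [549.982, 0.002, 231.322] pointing down, gripper open.
Joint ranges: [-178.18, 178.18], [-50.72, 133.34], [12.68, 142.11], [-81.47, 261.47], [9.98, 163.14], [-165.26, 165.26]. Speed limits (degrees/s): [136.94, 136.94, 180, 180, 180, 180].

## Interface

Orientations are given as [roll, pitch, yaw] about the fixed x, y, z axes, in that order (R = Rz(yaw) Ry(pitch) Rx(roll)).
In Python, from bench import robot gives the robot as it stands.
- The arm moves only by the tool move_arm, never from a script. Its argument "targets" is a list of rows, each an object with "slide": the shift along the tool's x, y, z in m, a list of three; "rotation": the turn, a rotation vector about the tool's x, y, z in rad, a list of three; "jaw": the closure, from -1 (fully open) to 1 (shut), so that 0 is half open. In form: [{"slide": [dx, dy, dz], "rotation": [ax, ay, az], "jaw": jaw}, ...]. A call has 1 to 20 rows; each row shifts and turns the commanded pose from where the row before left it, along the tool's axes as they then stand; what a row does not reach is not made up. A row lasts 1/12 s, in which the tool goes at most 41.7 mm and 7.16 degrees, less where a joint would pass 70% of its speed; a pose out of reach is approached as far as the arm can. A call is refused whole if a number of a shift passes 0.0417 or a number of a turn 0.125, either way. A call with a gripper value outside its range is refused whole. The fingers move at their own pace and stop on an object; the grip force is fixed at half the most. Time passes only in rows, so rows that do not move let the fingers close. It gives the time, the measured TCP pose, the force and the opening at its end, in the units of the state.
- robot.get_state(): the state, without advancing time (a new reading comes with each control period).
- robot.get_image(name): name is "scene" or "side" or "wrist"; returns the picture (480x640x3 uint8, blue, green, red); there is no depth.
- robot.camera_params(name): a dict with "fov_y" (degrees; the focal length in pixels is half the picture's height over the tangent of half this angle, whatever the lens; pixels are square), "cx", "cy" (the principal point, pixels), "xyz" and "attitude" of the camera in the world. Camera axes: x right, y up, looking along -z (the intrinsics and any distortion apply to the point x, -y, -z); pixel columns grow to the right and rows downward; lengths in mm; the calibration is good to about 2 mm. A picture is of the moment at which its call begins: read the wrist's pose just before it. camera_params takes no time and is no camera call; for the wrist camera it gives the pose at the moment of the call.
- robot.job_done(): hands the job in, once; it reports no verdict.
Trained networks look in the newest picture that a camera, given by its name, has taken for a name from the list of things; names that differ only in an ending like _2 or _b are one class to them, and where a whole thing is asked for, a point or a joint stands for the part that bears it (a point fixed in the world has none). Each returns a list of dicts, best first, with "conf" (0 to 1); they miss things now and then, are a little off and sometimes report something else, mostly with a low value. They report only what shows in the picture. A call takes as long as a camera call. They do not tell look-alikes from the thing itself.
- robot.look_for(camera, query): "location" ([column, row] in pixels, amid what is visible of it).
- robot.regions_of(camera, query): "pixels" (480x640 bool, what is visible of it) and "location" ([column, row] in pixels, amid what is visible of it).
- robot.tip_of(camera, query): "location" ([column, row] in pixels: a listed point, or the origin of a listed thing).
The state is a dict: "time": time; "q": joint angles; "dq": joint speeds; "tau": joint torques, N m; "eef_pos": TCP position; "orientation": TCP orientation; "ft_force": force on the tool from outside, world axes, zero at the start; "moment": the same for the moment, N m; "width": opening from 0.0 (shut) to 1.0 (fully open).
Only numpy, scipy, OpenCV 4.12 (cv2) and the standard library are available. Lean on these libraries where they do the work, as an engineer would, in place of code of your own. Each camera call takes 0.05 s, during which the arm holds its last target.

## Task

Put the roller spindle of the printing press back together on its green stand: slide the bearing down the spindle onto the sprung flange, then the plain spacer on top of it, then fit the retaining cap - find its way past the spindle's head by feel, press the stack down against the spring, turn the cap anticlockwise (seen from above) and let the spring lift it into its notches, so that it stays locked. Do it gently, never pushing or twisting any part with more than 35 newtons, and leave the oil bottle, wrench, brush and tin where they are.

Things in the scene. Friction and masses are not known exactly. Their poses are not given: they have to be found in the camera images.
- stand: Fixed green stand, base plate 110 x 110 x 22 mm with a boss to 30 mm, carrying an upright steel spindle. Origin: centre of its underside, on the spindle's axis; z up. Spindle, heights above origin: 30 mm diameter to 68 mm, neck 18 mm diameter to 80, head 30 mm diameter from 80 to 91.5 (top edge stepped in 1.5 mm over the last 2.5), short cone to 98.
- flange_top (a point): Centre of the top of the dark sprung flange round the spindle (52 mm outside) on which the parts stack; at rest 40 mm above the stand's origin. It moves straight down at most 10 mm: 6 N to start, then 0.8 N more per mm, then a hard stop.
- slots (a point): Centre of the head's top, 91.5 mm above the stand's origin. Two opposite slots go down through the head, lug-wide with about 0.09 rad of play either side, mouths chamfered (a lug starts to sink 0.25 rad off). They lie along the stand's x axis, but the spindle is clamped turned by up to 0.50 rad either way, which no reading shows: see it from above or feel it. The clamp slips at 0.25 N m. Stand's axes.
- notches (a point): Centre of the head's underside, 80 mm above the stand's origin; stand's axes. Two opposite notches 3 mm deep are cut up into it, centred 0.87 rad (50 degrees) anticlockwise from the slots seen from above, with about 0.09 rad of play either side of a lug. A cap locked in them has its underside 71 mm above the stand's origin; turned but beside them, 68 or less.
- bearing: Loose ball bearing, steel ring with a row of balls: 52 mm outside, 33 mm bore, 16 mm high, about 0.12 kg. Origin: centre of its underside; z is its axis. It goes on first.
- spacer: Loose plain smooth aluminium sleeve: 44 mm outside, 33 mm bore, 18 mm high, about 0.07 kg. Origin: centre of its underside; z is its axis. It goes on second.
- cap: Loose dark steel bayonet cap, right way up, goes on last: ring 45 mm outside, 33 mm bore, 20 mm high, 0.10 kg, with two outside flats 24 mm long and 47 mm apart to grip by (facing its +y and -y). Two lugs stand inward from the bore at its +x and -x: see cap_lugs. Origin: centre of its underside; z is its axis.
- cap_lugs (a point): Midway between the cap's lugs, 9.5 mm above its underside, cap's axes. Lugs: 4 mm wide, 5 mm high, 7 to 12 mm above the underside, reaching in to 10.5 mm from the axis. Resting on the head's top, the cap's underside is 84.5 mm above the stand's origin; through the slots it drops onto the spacer at 74; pressed 6 mm or more further it turns freely.
- oil: Bystander: brown oil bottle with a black cap, 50 mm across, 120 mm high, standing. Origin: centre of its underside.
- wrench: Bystander: steel wrench, 160 mm long, lying along its own x axis. Origin: under its middle.
- brush: Bystander: small brush, 150 mm long, lying along its own x axis. Origin: under its middle.
- tin: Bystander: open dark metal tin, 70 mm across, 45 mm high. Origin: centre of its underside.
Mind the look-alikes: they are no part of the job. Leave any blue look-alike of the bearing alone. There is more than one size of the spacer; the one meant has the size given above.

How it is judged:
By the outcome, as a careful person would: the job done as asked, in the order asked, and still so for the second after the job is handed in, with the robot touching nothing.
It also fails if it takes over 72 s, if anything falls off the work surface, if the arm or the gripper's body presses on something with over 40 N, if the wrist force passes 120 N, or if a joint passes its speed limit or range.

## Working session

There is one attempt and no reset: what is moved stays moved. The work goes in short steps, Python scripts to look and compute and a tool call to move; the robot and the scene stay as the last step left them, time stands still between calls to the robot, and variables do not carry over. Pictures are saved under pics/ and viewed, and the job is handed in when it is done.

Besides the shell and the picture viewer there is one more tool, called after "Request:" by a JSON object that holds its "fn" and its "kwargs". move_arm: Moves the arm, as the interface text tells. Its arguments: {"type":"object","properties":{"targets":{"type":"array"}},"required":["targets"]}

```bash
ls; mkdir -p pics; python3 - <<'E'
from bench import robot
import cv2
print(robot.get_state())
for n in ["scene","side","wrist"]:
    print(n,robot.camera_params(n)); cv2.imwrite(f"pics/{n}0.png",robot.get_image(n))
E
```

```text
pics
{'time': 0.0, 'q': array([-1.23381094e+01,  2.18423312e+01,  7.43845714e+01, -2.73121465e-03,
        8.38556535e+01, -1.23356371e+01]), 'dq': array([ 0.04927789, -0.04011893, -0.0321738 , -0.06133782, -0.0971153 ,
       -0.06842354]), 'tau': array([-1.00240642e-03, -4.48466885e+01, -2.31285810e+01, -2.87182611e-04,
        4.73836102e-03,  1.77242771e-05]), 'eef_pos': array([5.49719028e+02, 2.42814729e-02, 2.30700268e+02]), 'orientation': array([-1.79918770e+02, -1.49846915e-02,  8.99978113e+01]), 'ft_force': array([-0.03958126, -0.28959335,  0.10928431]), 'moment': array([-0.00992807,  0.01403763,  0.04232059]), 'width': 0.9998392578547028}
scene {'fov_y': 43.30901984141983, 'cx': 320.77553411664667, 'cy': 246.53626117465544, 'xyz': array([991.46259111, 685.80440866, 857.00868578]), 'attitude': array([ 46.52366198,   0.52709016, 148.09253622])}
side {'fov_y': 53.348275920911604, 'cx': 313.03622666884434, 'cy': 244.88821326047304, 'xyz': array([ 533.67738987, -728.06808564,  905.81860951]), 'attitude': array([40.93092153,  0.49784508, -4.62942338])}
wrist {'fov_y': 67.2824140417939, 'cx': 319.40279499321286, 'cy': 240.49151893295848, 'xyz': array([550.18796633,  76.11683192, 372.76800564]), 'attitude': array([-17.59680645,   0.02282194,   0.04305641])}
```

View pics/scene0.png

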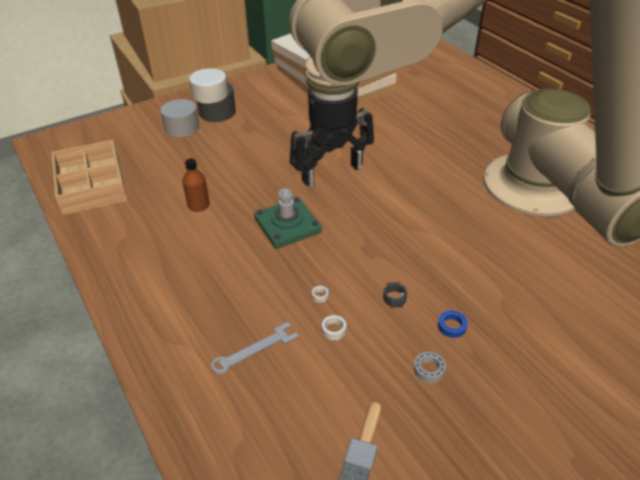

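View pics/side0.png

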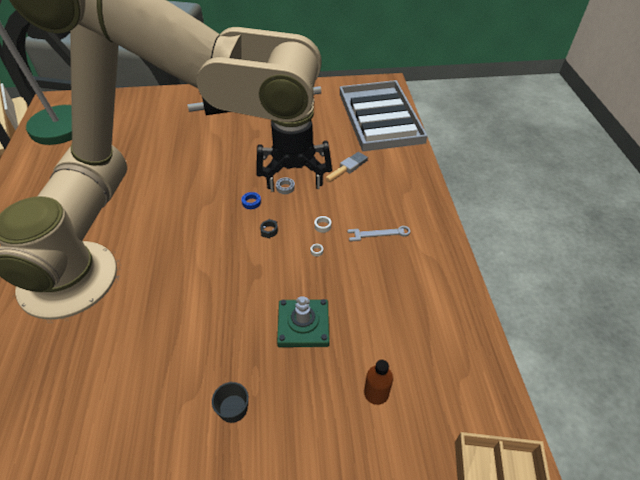

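View pics/wrist0.png

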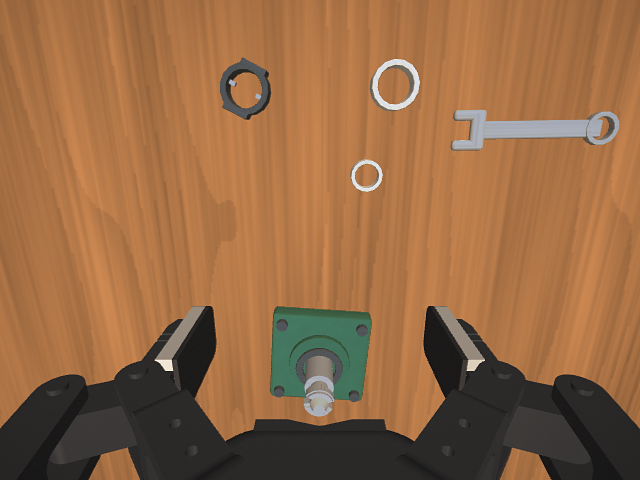

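```bash
cat > h.py <<'E'
from bench import robot
import numpy as np, cv2
from scipy.spatial.transform import Rotation as R
def ray(cam,uv,p=None):
    p=p or robot.camera_params(cam)
    f=240/np.tan(np.radians(p['fov_y']/2))
    uv=np.atleast_2d(np.asarray(uv,float))
    d=np.c_[(uv[:,0]-p['cx'])/f,-(uv[:,1]-p['cy'])/f,-np.ones(len(uv))]
    return p['xyz'],R.from_euler('xyz',p['attitude'],degrees=True).apply(d)
def at(cam,uv,z,p=None):
    o,d=ray(cam,uv,p); return (o+d*((z-o[2])/d[:,2])[:,None])[:,:2]
def proj(cam,P,p=None):
    p=p or robot.camera_params(cam)
    f=240/np.tan(np.radians(p['fov_y']/2))
    c=R.from_euler('xyz',p['attitude'],degrees=True).inv().apply(np.atleast_2d(P)-p['xyz'])
    return np.c_[p['cx']+f*c[:,0]/-c[:,2],p['cy']-f*c[:,1]/-c[:,2]]
E
python3 - <<'E'
from h import *
for cam in ["wrist","side","scene"]:
    robot.get_image(cam)
    for q,z in [("bearing",8),("spacer",9),("cap",10),("stand",0),("oil",60),("tin",22),("wrench",3),("brush",5)]:
        for r in robot.regions_of(cam,q)[:3]:
            m=r['pixels']; ys,xs=np.nonzero(m)
            print(cam,q,round(r['conf'],2),np.round(r['location']),m.sum(),np.round(at(cam,r['location'],z)[0]))
    for q,z in [("slots",91.5),("flange_top",40),("stand",0),("cap_lugs",9.5),("cap",0),("bearing",0),("spacer",0)]:
        for r in robot.tip_of(cam,q)[:2]:
            print(cam,"tip",q,round(r['conf'],2),np.round(r['location']),np.round(at(cam,r['location'],z)[0],1))
print(robot.get_state()['time'])
E
```

```text
wrist spacer 0.84 [376. 174.] 435 [607.  30.]
wrist spacer 0.58 [409.  90.] 908 [634. 108.]
wrist cap 0.93 [236.  83.] 1581 [473. 114.]
wrist stand 0.39 [235.  83.] 1618 [470. 115.]
wrist oil 0.22 [317. 356.] 9055 [ 549. -146.]
wrist tin 0.58 [317. 357.] 8867 [ 548. -175.]
wrist wrench 0.95 [529. 130.] 3758 [757.  72.]
wrist wrench 0.39 [235.  83.] 1396 [470. 114.]
wrist brush 0.66 [317. 354.] 537 [ 548. -183.]
wrist tip slots 0.76 [318. 405.] [ 549.1 -178.4]
wrist tip flange_top 0.79 [315. 369.] [ 546.3 -176.6]
wrist tip flange_top 0.38 [318. 406.] [ 549.3 -227.1]
wrist tip stand 0.76 [318. 348.] [ 548.7 -178.3]
wrist tip stand 0.68 [318. 404.] [ 548.5 -260.3]
wrist tip cap 0.85 [245.  90.] [479.3 109.1]
wrist tip spacer 0.71 [366. 174.] [598.   28.7]
wrist tip spacer 0.7 [390.  88.] [617.7 110.6]
side bearing 0.75 [250. 200.] 262 [432. 223.]
side bearing 0.61 [283. 181.] 252 [525. 292.]
side spacer 0.76 [326. 221.] 189 [630. 126.]
side spacer 0.59 [271. 224.] 183 [485. 127.]
side spacer 0.43 [312. 247.] 82 [586.  41.]
side cap 0.52 [266. 227.] 236 [474. 119.]
side stand 0.71 [300. 
[... 1027 characters left out ...]
6 [391. 291.] 475 [478.  97.]
scene stand 0.79 [284. 222.] 2255 [ 547. -192.]
scene oil 0.68 [195. 189.] 1001 [ 685. -329.]
scene wrench 0.55 [253. 348.] 929 [758.  73.]
scene brush 0.9 [361. 451.] 1644 [709. 332.]
scene tip slots 0.72 [286. 191.] [ 543.5 -181.5]
scene tip stand 0.98 [284. 228.] [ 555.3 -175.9]
scene tip stand 0.67 [305. 160.] [ 391.8 -363.3]
scene tip cap_lugs 0.78 [393. 296.] [483.1 110.4]
scene tip cap 0.57 [392. 296.] [478.2 102.5]
scene tip cap 0.38 [427. 370.] [528.5 268.8]
scene tip bearing 0.97 [450. 328.] [436.8 219.8]
scene tip bearing 0.73 [429. 370.] [526.2 270.2]
scene tip spacer 0.85 [336. 328.] [610.6 111.1]
scene tip spacer 0.62 [320. 298.] [596.9  34.5]
2.55
```

Candidates are as follows. For the bearing, the grey ball ring is at scene (430,367) and the blue look-alike at (452,323). For the spacer, the large white ring is at scene (334,327), wrist (395,85), and the small one at scene (320,294), wrist (367,175). The only cap is at scene (395,295). I choose the grey bearing and the large ring, and I'll check both in a close view.

Request:
{"fn": "move_arm", "kwargs": {"targets": [{"slide": [0.033,-0.0026,0],"rotation": [0,0,0],"jaw": -1},{"slide": [0.034,-0.0026,0],"rotation": [0,0,0],"jaw": -1},{"slide": [0.034,-0.0026,0],"rotation": [0,0,0],"jaw": -1},{"slide": [0.034,-0.0026,0],"rotation": [0,0,0],"jaw": -1},{"slide": [0.034,-0.0026,0.01],"rotation": [0,0,0],"jaw": -1},{"slide": [0.034,-0.0026,0.01],"rotation": [0,0,0],"jaw": -1},{"slide": [0.034,-0.0026,0.01],"rotation": [0,0,0],"jaw": -1},{"slide": [0.035,-0.0026,0.01],"rotation": [0,0,0],"jaw": -1},{"slide": [0,0,0],"rotation": [0,0,0],"jaw": -1},{"slide": [0,0,0],"rotation": [0,0,0],"jaw": -1},{"slide": [0,0,0],"rotation": [0,0,0],"jaw": -1}]}}

```text
time: 3.47
eef_pos: [529.3, 271.8, 191.4]
orientation: [180.0, 0.0, 90.0]
ft_force: [0.4, -0.0, 0.0]
width: 1.003
```

```bash
python3 - <<'E'
from h import *
s=robot.get_state();p=robot.camera_params("wrist");im=robot.get_image("wrist")
cv2.imwrite("pics/w1.png",im);np.save("w1.npy",p,allow_pickle=True)
print(s['eef_pos'],s['orientation'],s['time'],p)
E
```

```text
[529.2999374  271.77268208 191.42660977] [1.79988600e+02 1.35184229e-02 9.00155758e+01] 3.4667 {'fov_y': 67.2824140417939, 'cx': 319.40279499321286, 'cy': 240.49151893295848, 'xyz': array([529.52033691, 347.90146833, 333.37355271]), 'attitude': array([-17.62734272,  -0.06081589,   0.05710499])}
```

View pics/w1.png

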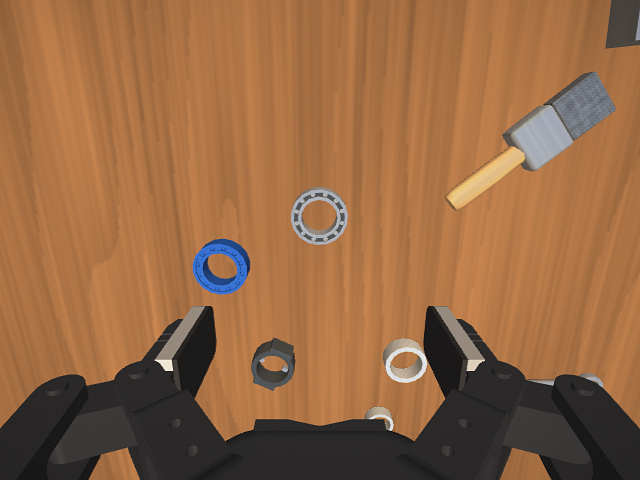

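The grey bearing is at (319,217), next to the blue one at (221,266). The large ring is at (405,360), the cap at (273,364) and the small ring at (380,418). Next I fit their silhouettes.

```bash
cat >> h.py <<'E'
from scipy.optimize import least_squares
def hullfit(cam,im,p,seed,rout,h,z0=0,win=45,fitr=False,thr=None):
    """fit cylinder silhouette to the non-wood blob at world xy seed"""
    c=proj(cam,[*seed,z0+h/2],p)[0]; u,v=c.astype(int)
    hsv=cv2.cvtColor(im,cv2.COLOR_BGR2HSV)
    m=((hsv[...,1]<110)).astype(np.uint8)
    m2=np.zeros_like(m); m2[max(0,v-win):v+win,max(0,u-win):u+win]=1; m&=m2
    n,l,st,ce=cv2.connectedComponentsWithStats(m)
    k=min(range(1,n),key=lambda i:np.hypot(*(ce[i]-c))-0.02*st[i,4])
    cnt=cv2.convexHull(np.argwhere(l==k)[:,::-1].astype(np.int32))
    mm=np.zeros_like(m);cv2.fillConvexPoly(mm,cnt,1)
    t=np.linspace(0,2*np.pi,90)
    ys,xs=np.nonzero(mm); A=len(xs); C=np.array([xs.mean(),ys.mean()])
    def sil(q):
        r=q[2] if fitr else rout
        P=np.vstack([np.c_[q[0]+r*np.cos(t),q[1]+r*np.sin(t),0*t+z] for z in(z0,z0+h)])
        hull=cv2.convexHull(proj(cam,P,p).astype(np.float32)); M=cv2.moments(hull)
        return np.array([M['m10']/M['m00']-C[0],M['m01']/M['m00']-C[1],np.sqrt(M['m00'])-np.sqrt(A)])
    f=(lambda q:sil(q)) if fitr else (lambda q:sil(q)[:2])
    r=least_squares(f,[*seed]+([rout] if fitr else []),diff_step=1e-4)
    return r.x,mm,sil(r.x),l==k
E
python3 - <<'E'
from h import *
p=np.load("w1.npy",allow_pickle=True).item();im=cv2.imread("pics/w1.png")
for n,s,r,h in [("bearing",(529,272),26,16),("spacer",(615,110),22,18),("small",(598,30),15,15),("cap",(480,108),22.5,20)]:
    try:
        for fr in(0,1):
            x,mm,e,l=hullfit("wrist",im,p,s,r,h,fitr=fr); print(n,x,e,mm.sum())
    except Exception as ex: print(n,ex)
p0=None
c=im[180:400,180:480];cv2.imwrite("pics/c1.png",cv2.resize(c,None,fx=2.6,fy=2.6,interpolation=2))
E
```

```text
bearing [529.45812084 268.85446333] [ 2.39413112e-07  1.41642587e-06 -1.09527586e-01] 2664
bearing [529.45810625 268.85324157  26.05768114] [ 5.70121927e-07 -1.55610820e-07  1.67960394e-07] 2664
spacer [633.26740266 118.40794519] [-4.60431522e-07 -5.02514013e-08 -1.83776987e+01] 3495
spacer [633.14126677 118.14415689  33.6414948 ] [ 2.26270174e-07 -1.77986578e-07  3.03384475e-07] 3495
small [597.10628728   4.10514121] [ 1.06716755e-07  3.76714809e-07 -4.08565286e+01] 4550
small [597.00208351   3.31517491  44.51317123] [9.33336537e-08 2.32625541e-06 4.59215642e-07] 4550
cap [481.16560692 108.99881438] [ 4.36285461e-07  4.06531171e-07 -8.33296388e-01] 1805
cap [481.16902341 108.99346529  23.02914144] [ 1.09586375e-06  7.25401321e-07 -1.81635151e-07] 1805
```

View pics/c1.png

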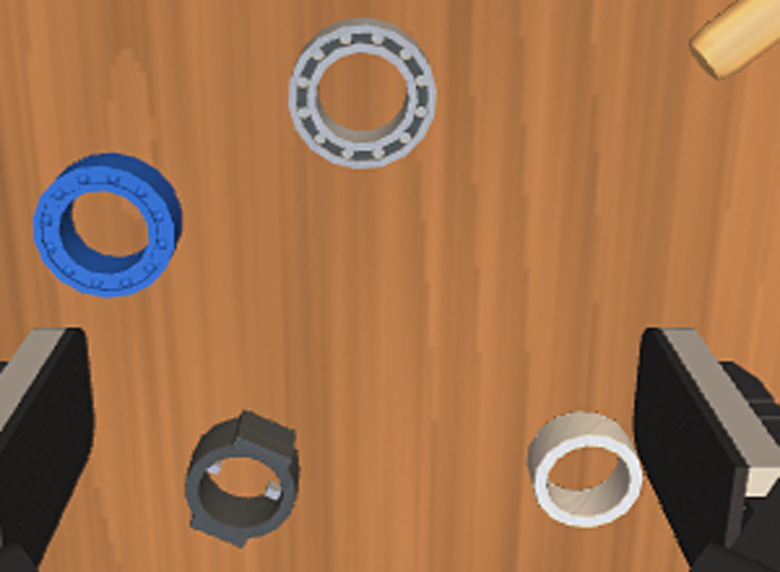

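```bash
python3 - <<'E'
from h import *
im=cv2.imread("pics/wrist0.png")
p=dict(fov_y=67.2824140417939,cx=319.40279,cy=240.4915189,xyz=np.array([550.18796633,76.11683192,372.76800564]),attitude=np.array([-17.59680645,0.02282194,0.04305641]))
np.save("w0.npy",p,allow_pickle=True)
for n,s,r,h in [("spacer",(615,110),22,18),("small",(598,30),15,15),("cap",(480,108),22.5,20)]:
    for fr in(0,1):
        x,mm,e,l=hullfit("wrist",im,p,s,r,h,fitr=fr,win=36); print(n,x,e,mm.sum())
p1=np.load("w1.npy",allow_pickle=True).item()
L=at("wrist",np.array([[213,467],[272,491]])/2.6+180,12,p1);d=L[1]-L[0];print(L,np.degrees(np.arctan2(d[1],d[0])))
print(im[60:110,215:275].shape)
cv2.imwrite("pics/c0.png",cv2.resize(im[45:205,200:440],None,fx=3.3,fy=3.3,interpolation=2))
E
```

```text
spacer [619.16992455 112.10287585] [-6.13861573e-07  1.21159530e-07  5.31570155e-01] 2076
spacer [619.17726394 112.11763121  21.73308938] [-5.07098491e-07  6.08251995e-07 -4.52544846e-07] 2076
small [596.52158225  29.39365231] [-7.33333195e-07 -6.70787699e-07 -1.24752291e+00] 861
small [596.50987168  29.38753638  15.70136153] [ 1.59459472e-06 -8.26641212e-07 -1.15749584e-06] 861
cap [481.29977298 108.486339  ] [ 4.62351295e-07  8.24222610e-08 -1.70287219e+00] 2394
cap [481.3264035  108.43778978  23.3557766 ] [1.32481568e-06 3.71111483e-07 9.62995955e-07] 2394
[[470.0629374  115.20848438]
 [493.43764822 103.80793246]] -25.999888540497068
(50, 60, 3)
```

View pics/c0.png

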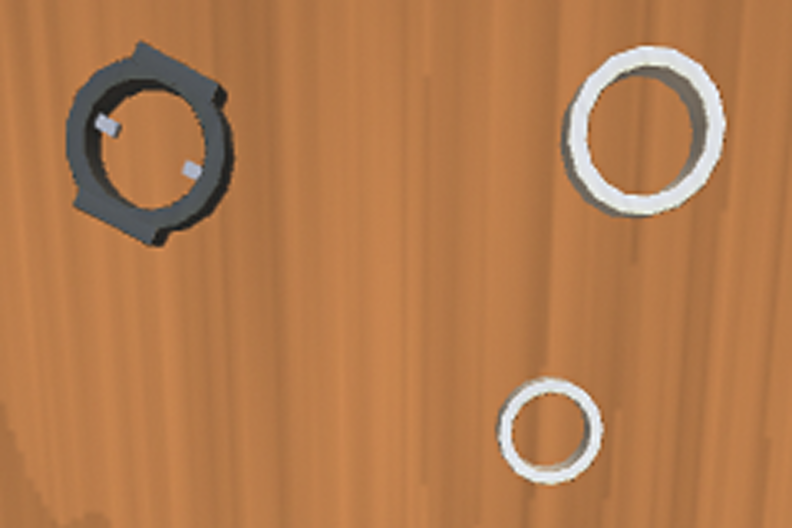

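Request:
{"fn": "move_arm", "kwargs": {"targets": [{"slide": [-0.0029,0,0.035],"rotation": [0,0,0],"jaw": -1},{"slide": [0,0,0.035],"rotation": [0,0,0],"jaw": -1},{"slide": [0,0,0.035],"rotation": [0,0,0],"jaw": -1},{"slide": [0,0,0.035],"rotation": [0,0,0],"jaw": -1},{"slide": [0,0,0.025],"rotation": [0,0,0],"jaw": -1},{"slide": [0,0,0.014],"rotation": [0,0,0],"jaw": -1},{"slide": [0,0,0.008],"rotation": [0,0,0],"jaw": -1},{"slide": [0,0,0],"rotation": [0,0,0],"jaw": -1},{"slide": [0,0,0],"rotation": [0,0,0],"jaw": -1},{"slide": [0,0,0],"rotation": [0,0,0],"jaw": -1}]}}

```text
time: 4.35
eef_pos: [530.1, 269.0, 5.8]
orientation: [179.9, -0.0, 90.0]
ft_force: [-0.3, 0.7, 0.4]
width: 0.998
```

The large ring fits r = 21.7 mm, so it is the 44 mm spacer. The cap's lugs, seen in the crop, put its x axis at -26°. I close on the bearing now.

Request:
{"fn": "move_arm", "kwargs": {"targets": [{"slide": [0,0.0006,0.003],"rotation": [0,0,0],"jaw": -1},{"slide": [0,0,0],"rotation": [0,0,0],"jaw": 0},{"slide": [0,0,0],"rotation": [0,0,0],"jaw": 1},{"slide": [0,0,0],"rotation": [0,0,0],"jaw": 1},{"slide": [0,0,0],"rotation": [0,0,0],"jaw": 1},{"slide": [0,0,0],"rotation": [0,0,0],"jaw": 1},{"slide": [0,0,0],"rotation": [0,0,0],"jaw": 1},{"slide": [0,0,0],"rotation": [0,0,0],"jaw": 1}]}}

```text
time: 5.02
eef_pos: [530.1, 269.3, 2.1]
orientation: [179.9, -0.0, 90.0]
ft_force: [-1.1, -0.6, 5.8]
width: 0.572
```

```bash
python3 - <<'E'
from h import *
s=robot.get_state();im=robot.get_image("wrist")
cv2.imwrite("pics/w2.png",im)
print(s)
E
```

```text
{'time': 5.0167, 'q': array([ 1.55297395e+01,  4.03104395e+01,  8.33167043e+01, -1.40082528e-03,
        5.63006018e+01,  1.55231704e+01]), 'dq': array([ 0.04182717,  0.11310093, -0.09231384,  0.01990561, -0.11524717,
       -0.08916854]), 'tau': array([-4.97398767e-03, -5.10126328e+01, -1.54218721e+01,  1.85647246e-02,
       -2.73818616e-01, -9.19727725e-03]), 'eef_pos': array([530.11027538, 269.25579496,   2.13402891]), 'orientation': array([ 1.79930069e+02, -1.82134117e-02,  9.00073568e+01]), 'ft_force': array([-1.0606009 , -0.59968208,  5.79739421]), 'moment': array([-0.09772652,  0.21717185,  0.02626184]), 'width': 0.5724620208781013}
```

View pics/w2.png

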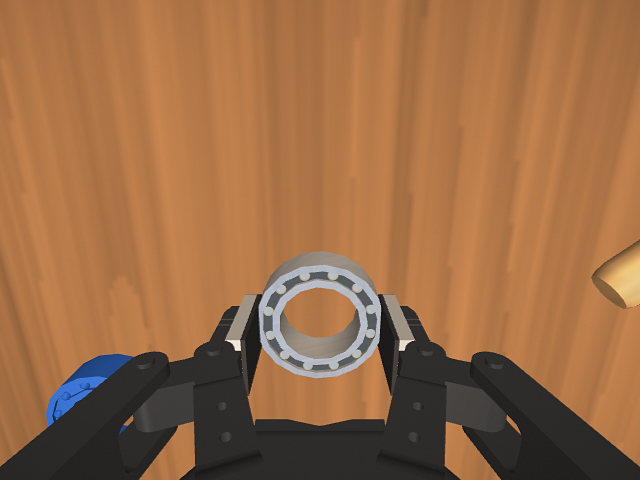

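Grasp holds, with the bearing at (320,320) between the pads. I lift it and go past the stand so the camera sits straight above the spindle.

Request:
{"fn": "move_arm", "kwargs": {"targets": [{"slide": [0,0,-0.01],"rotation": [0,0,0],"jaw": 1},{"slide": [0,0,-0.03],"rotation": [0,0,0],"jaw": 1},{"slide": [0,0,-0.04],"rotation": [0,0,0],"jaw": 1},{"slide": [0,0,-0.04],"rotation": [0,0,0],"jaw": 1},{"slide": [-0.035,0.0013,-0.04],"rotation": [0,0,0],"jaw": 1},{"slide": [-0.035,0.0013,-0.038],"rotation": [0,0,0],"jaw": 1},{"slide": [-0.036,0.0013,0],"rotation": [0,0,0],"jaw": 1},{"slide": [-0.036,0.0013,0],"rotation": [0,0,0],"jaw": 1},{"slide": [-0.036,0.0013,0],"rotation": [0,0,0],"jaw": 1},{"slide": [-0.036,0.0013,0],"rotation": [0,0,0],"jaw": 1},{"slide": [-0.036,0.0013,0],"rotation": [0,0,0],"jaw": 1},{"slide": [-0.036,0.0013,0],"rotation": [0,0,0],"jaw": 1},{"slide": [-0.036,0.0013,0],"rotation": [0,0,0],"jaw": 1},{"slide": [-0.036,0.0013,0],"rotation": [0,0,0],"jaw": 1},{"slide": [-0.036,0.0013,0],"rotation": [0,0,0],"jaw": 1},{"slide": [-0.036,0.0013,0],"rotation": [0,0,0],"jaw": 1},{"slide": [-0.036,0.0013,0],"rotation": [0,0,0],"jaw": 1},{"slide": [-0.033,0.0013,0],"rotation": [0,0,0],"jaw": 1},{"slide": [0,0,0],"rotation": [0,0,0],"jaw": 1},{"slide": [0,0,0],"rotation": [0,0,0],"jaw": 1}]}}

```text
time: 6.73
eef_pos: [547.0, -216.9, 183.4]
orientation: [-180.0, -0.0, 89.9]
ft_force: [-0.4, 0.8, -0.5]
width: 0.57
```

```bash
python3 - <<'E'
from h import *
s=robot.get_state();p=robot.camera_params("wrist");im=robot.get_image("wrist")
cv2.imwrite("pics/w3.png",im);np.save("w3.npy",dict(p=p,s=s),allow_pickle=True)
print(s['eef_pos'],s['orientation'],s['ft_force'],s['moment'],s['width'],p)
E
```

```text
[ 547.03090617 -216.92220121  183.36260259] [-1.79980837e+02 -1.85481357e-02  8.98510504e+01] [-0.38293     0.83445763 -0.53678057] [ 0.07542315 -0.0131806  -0.03914578] 0.5697824065440199 {'fov_y': 67.2824140417939, 'cx': 319.40279499321286, 'cy': 240.49151893295848, 'xyz': array([ 547.54696386, -140.85886605,  325.38110864]), 'attitude': array([-17.5956396 ,  -0.03385235,  -0.10564468])}
```

View pics/w3.png

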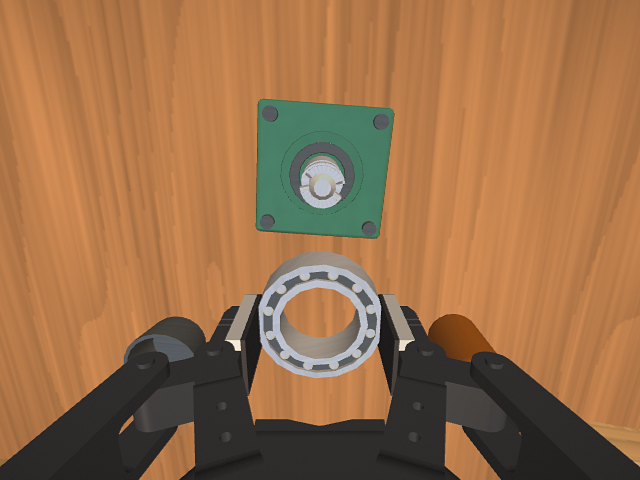

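```bash
python3 - <<'E'
from h import *
im=cv2.imread("pics/w3.png")
cv2.imwrite("pics/c3.png",cv2.resize(im[140:225,280:365],None,fx=7,fy=7,interpolation=cv2.INTER_CUBIC))
E
```

```text
(no output)
```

View pics/c3.png

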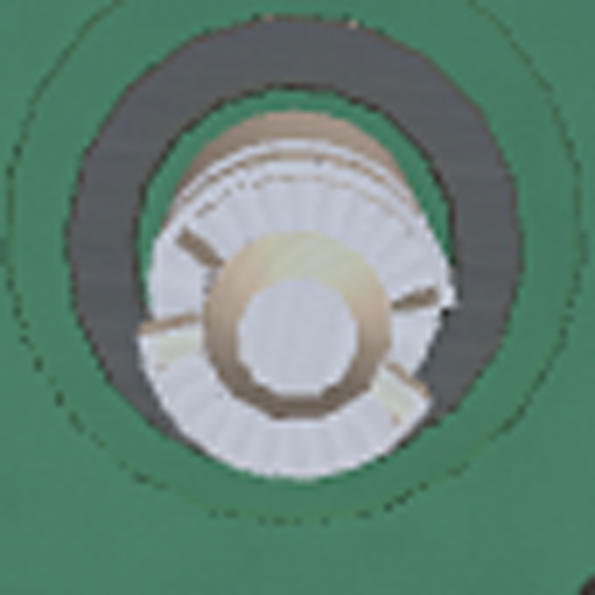

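```bash
python3 - <<'E'
from h import *
d=np.load("w3.npy",allow_pickle=True).item();p=d['p']
f=lambda c:np.array(c)/7+[280,140]-0.43
for n,c,z in [("head",(296,318),89),("flange",(294.5,243),40),("conetop",(297.5,335),98)]:
    print(n,at("wrist",f(c),z,p))
c=at("wrist",f((296,318)),89,p)[0]
for n,uv,z in [("Ltop",(178,234),91.5),("Lbot",(140,328),91.5),("Rtop",(440,295),91.5),("Rbot",(432,390),91.5)]:
    q=at("wrist",f(uv),z,p)[0]-at("wrist",f((297,325)),91.5,p)[0]; print(n,q,np.degrees(np.arctan2(q[1],q[0])))
# stand top plate corners z=22
C=[(259,99),(394,108),(379,238),(256,231)]
W=at("wrist",C,22,p);print(W,W.mean(0))
for a,b in((0,1),(3,2),(3,0),(2,1)): e=W[b]-W[a];print(np.hypot(*e),np.degrees(np.arctan2(e[1],e[0])))
# bearing in hand
im=cv2.imread("pics/w3.png");e=d['s']['eef_pos']
x,mm,er,l=hullfit("wrist",im,p,e[:2],26,16,z0=e[2]-2.1,win=80);print("hand",x-e[:2],er)
print(mm.sum()); cv2.imwrite("pics/m3.png",mm*200)
p1=np.load("w1.npy",allow_pickle=True).item()
E
```

```text
head [[ 549.2268665  -177.66110662]]
flange [[ 549.40522071 -176.88262057]]
conetop [[ 549.29864094 -177.7952196 ]]
Ltop [-10.91972687   8.37870541] 142.5009766351429
Lbot [-14.56516354  -0.25040716] -179.01505672175261
Rtop [13.21415887  2.74987758] 11.755521636256608
Rbot [12.6209615  -6.10700147] -25.82130323107959
[[ 500.36308013 -120.49153764]
 [ 606.71796976 -127.32103584]
 [ 600.03527152 -234.87663717]
 [ 492.08388194 -228.24582716]] [ 549.80005084 -177.73375945]
106.57393955463483 -3.674160272367125
108.15484341987238 -3.5149219490791395
108.07188364184762 85.60636568595588
107.76300772521525 86.44464046208039
hand [-0.12933853 -6.99391427] [-1.66306796e-06  7.89867727e-07 -2.89925670e+01]
20049
```

```bash
python3 - <<'E'
from h import *
d=np.load("w3.npy",allow_pickle=True).item();p=d['p'];im=cv2.imread("pics/w3.png");e=d['s']['eef_pos']
big=cv2.resize(im[235:395,240:400],None,fx=4.5,fy=4.5,interpolation=cv2.INTER_CUBIC)
t=np.linspace(0,2*np.pi,120)
for oy,col in((-0.4,(0,0,255)),):
  for r,z in((26,16),(16.5,16),(26,0)):
    P=np.c_[e[0]+r*np.cos(t),e[1]+oy+r*np.sin(t),0*t+e[2]-2.1+z]
    q=(proj("wrist",P,p)-[240,235]+.5)*4.5
    cv2.polylines(big,[q.astype(np.int32)],True,col,1)
cv2.imwrite("pics/o3.png",big)
E
```

```text
(no output)
```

View pics/o3.png

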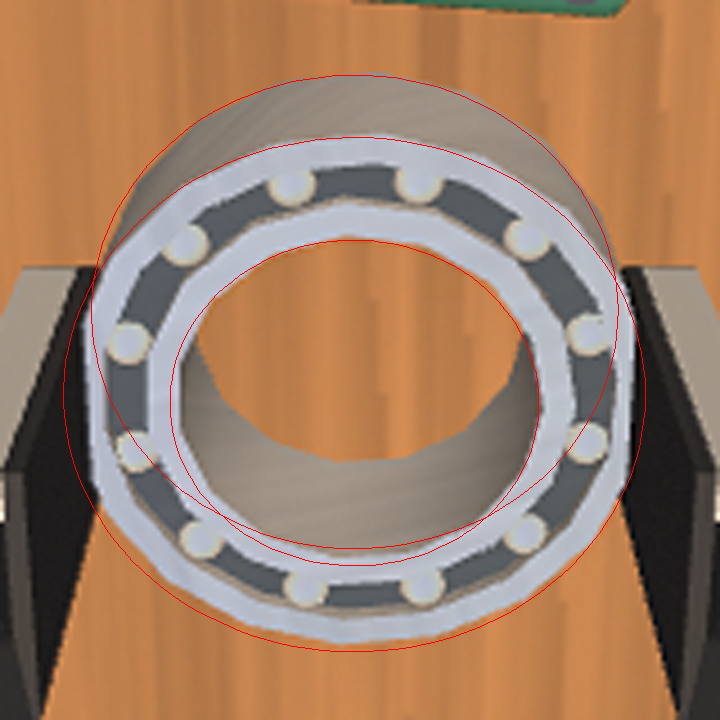

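Bearing held level. The spindle head is at crop (296,318), giving (549.2,-177.7), and the flange agrees to within 0.8 mm. I move over it and go down to just above the tip.

Request:
{"fn": "move_arm", "kwargs": {"targets": [{"slide": [0.02,0.001,0],"rotation": [0,0,0],"jaw": 1},{"slide": [0.0191,0.0009,0],"rotation": [0,0,0],"jaw": 1},{"slide": [0,0,0.03],"rotation": [0,0,0],"jaw": 1},{"slide": [0,0,0.03],"rotation": [0,0,0],"jaw": 1},{"slide": [0,0,0.01],"rotation": [0,0,0],"jaw": 1},{"slide": [0,0,0],"rotation": [0,0,0],"jaw": 1},{"slide": [0,0,0],"rotation": [0,0,0],"jaw": 1},{"slide": [0,0,0],"rotation": [0,0,0],"jaw": 1}]}}

```text
time: 7.45
eef_pos: [550.1, -176.6, 115.1]
orientation: [179.9, 0.1, 90.0]
ft_force: [0.2, -0.5, -0.4]
width: 0.571
```

```bash
python3 - <<'E'
from h import *
s=robot.get_state();p=robot.camera_params("wrist");im=robot.get_image("wrist")
cv2.imwrite("pics/w4.png",im)
print(s['eef_pos'],s['orientation'],s['ft_force'])
E
```

```text
[ 550.1368806  -176.58480657  115.08844377] [1.79860932e+02 7.47244409e-02 9.00175050e+01] [ 0.18781269 -0.50856402 -0.37427464]
```

View pics/w4.png

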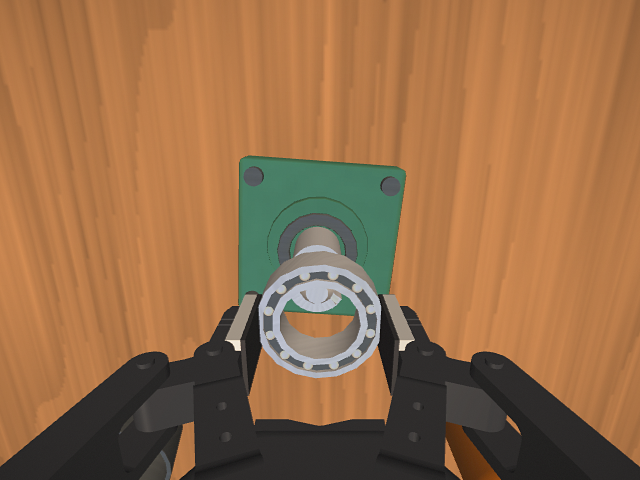

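```bash
python3 - <<'E'
from h import *
s=robot.get_state();print(s['time'],s['eef_pos'])
p=robot.camera_params("wrist");print(p['xyz']-s['eef_pos'])
im=cv2.imread("pics/w4.png")
cv2.imwrite("pics/c4.png",cv2.resize(im[230:385,240:400],None,fx=5,fy=5,interpolation=cv2.INTER_CUBIC)[:600])
E
```

```text
7.5 [ 550.10930251 -176.7347825   115.10411875]
[-1.25494989e-01  7.63285670e+01  1.41844153e+02]
```

View pics/c4.png

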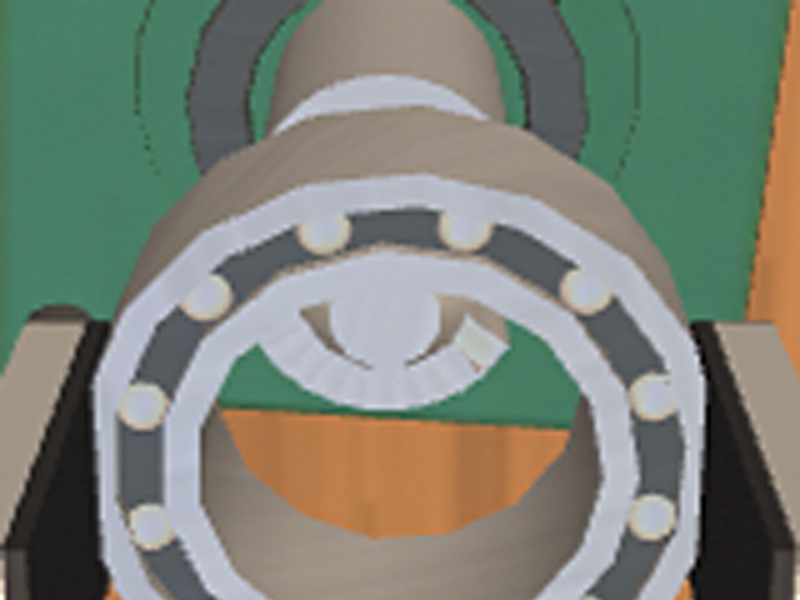

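```bash
python3 - <<'E'
from h import *
p=robot.camera_params("wrist")
f=lambda c:np.array(c)/5+[240,230]-.4
print(at("wrist",f((383,312)),98,p), "head bottom edge y(-15 exp)",at("wrist",f((386,410)),89,p), at("wrist",f((386,75)),80,p))
print(at("wrist",f((402,412)),129,p))
E
```

```text
[[ 549.06116512 -177.32757943]] head bottom edge y(-15 exp) [[ 549.30163886 -192.926673  ]] [[ 549.31526901 -159.09525037]]
[[ 550.73595185 -171.07064953]]
```

Request:
{"fn": "move_arm", "kwargs": {"targets": [{"slide": [-0.0013,-0.0013,0],"rotation": [0,0,0],"jaw": 1},{"slide": [0,0,0.008],"rotation": [0,0,0],"jaw": 1},{"slide": [0,0,0.006],"rotation": [0,0,0],"jaw": 1},{"slide": [0,0,0.005],"rotation": [0,0,0],"jaw": 1},{"slide": [0,0,0],"rotation": [0,0,0],"jaw": 1},{"slide": [0,0,0],"rotation": [0,0,0],"jaw": 1}]}}

```text
time: 8.0
eef_pos: [547.9, -177.7, 93.8]
orientation: [-179.9, -0.0, 90.0]
ft_force: [-0.1, 0.1, -2.4]
width: 0.576
```

Request:
{"fn": "move_arm", "kwargs": {"targets": [{"slide": [0,0.0005,0.004],"rotation": [0,0,0],"jaw": 1},{"slide": [0,0,0.004],"rotation": [0,0,0],"jaw": 1},{"slide": [0,0,0],"rotation": [0,0,0],"jaw": 1}]}}

```text
time: 8.25
eef_pos: [548.3, -177.6, 85.5]
orientation: [-179.9, -0.0, 90.0]
ft_force: [-0.4, -0.4, -1.7]
width: 0.576
```

```bash
python3 - <<'E'
from h import *
s=robot.get_state();print(s['time'],s['eef_pos'],s['ft_force'],s['moment'])
cv2.imwrite("pics/w5.png",robot.get_image("wrist")[230:390,230:410].repeat(3,0).repeat(3,1))
E
```

```text
8.25 [ 548.269218   -177.56984317   85.47294122] [-0.44487729 -0.36889809 -1.74079186] [ 0.0541011  -0.00731691 -0.04355329]
```

View pics/w5.png

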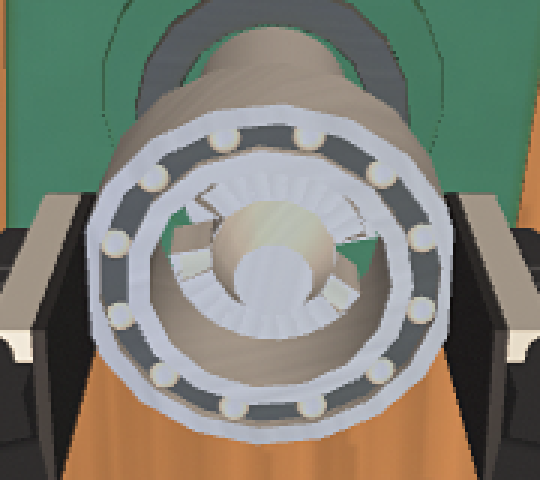

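The bearing has gone over the head without contact, and both slots show. I keep going down.

Request:
{"fn": "move_arm", "kwargs": {"targets": [{"slide": [0,0.0003,0.01],"rotation": [0,0,0],"jaw": 1},{"slide": [0,0,0.01],"rotation": [0,0,0],"jaw": 1},{"slide": [0,0,0.01],"rotation": [0,0,0],"jaw": 1},{"slide": [0,0,0.007],"rotation": [0,0,0],"jaw": 1},{"slide": [0,0,0],"rotation": [0,0,0],"jaw": 1},{"slide": [0,0,0],"rotation": [0,0,0],"jaw": 1}]}}

```text
time: 8.8
eef_pos: [548.7, -177.7, 48.7]
orientation: [-179.9, -0.0, 90.0]
ft_force: [0.4, 0.4, -1.4]
width: 0.571
```

Request:
{"fn": "move_arm", "kwargs": {"targets": [{"slide": [0,0,0.004],"rotation": [0,0,0],"jaw": 1},{"slide": [0,0,0.002],"rotation": [0,0,0],"jaw": 1},{"slide": [0,0,0.001],"rotation": [0,0,0],"jaw": 1},{"slide": [0,0,0],"rotation": [0,0,0],"jaw": 1},{"slide": [0,0,0],"rotation": [0,0,0],"jaw": 1}]}}

```text
time: 9.22
eef_pos: [548.9, -177.8, 42.4]
orientation: [180.0, 0.0, 90.0]
ft_force: [-0.3, 0.4, -1.1]
width: 0.572
```

Almost touching (underside about 40.3). I release and go up.

Request:
{"fn": "move_arm", "kwargs": {"targets": [{"slide": [0,0,0],"rotation": [0,0,0],"jaw": 0},{"slide": [0,0,0],"rotation": [0,0,0],"jaw": -0.5},{"slide": [0,0,0],"rotation": [0,0,0],"jaw": -1},{"slide": [0,0,0],"rotation": [0,0,0],"jaw": -1},{"slide": [0,0,0],"rotation": [0,0,0],"jaw": -1},{"slide": [0,0,0],"rotation": [0,0,0],"jaw": -1},{"slide": [0,0,-0.01],"rotation": [0,0,0],"jaw": -1},{"slide": [0,0,-0.03],"rotation": [0,0,0],"jaw": -1},{"slide": [0,0,-0.035],"rotation": [0,0,0],"jaw": -1},{"slide": [0,0,-0.035],"rotation": [0,0,0],"jaw": -1},{"slide": [0,0,-0.03],"rotation": [0,0,0],"jaw": -1},{"slide": [0,0,0],"rotation": [0,0,0],"jaw": -1},{"slide": [0,0,0],"rotation": [0,0,0],"jaw": -1}]}}

```text
time: 10.3
eef_pos: [549.3, -177.9, 184.5]
orientation: [179.8, 0.1, 90.0]
ft_force: [0.8, 0.7, -0.9]
width: 1.003
```

```bash
python3 - <<'E'
from h import *
s=robot.get_state();print(s['time'],s['eef_pos'],s['ft_force'],s['width'])
p=robot.camera_params("wrist");im=robot.get_image("wrist");np.save("w6.npy",dict(p=p,s=s),allow_pickle=True)
cv2.imwrite("pics/w6.png",im)
E
```

```text
10.3 [ 549.27898686 -177.92450891  184.50616219] [ 0.76871163  0.72718115 -0.94423062] 1.0029400656547671
```

View pics/w6.png

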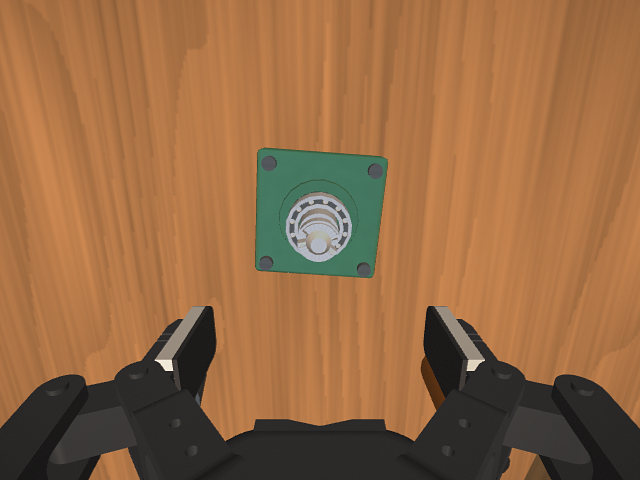

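The bearing sits over the flange, at (320,225). Now the spacer.

Request:
{"fn": "move_arm", "kwargs": {"targets": [{"slide": [0.029,0.007,0],"rotation": [0,0,0],"jaw": -0.8},{"slide": [0.029,0.007,0],"rotation": [0,0,0],"jaw": -0.45},{"slide": [0.029,0.007,0],"rotation": [0,0,0],"jaw": -0.45},{"slide": [0.029,0.007,0],"rotation": [0,0,0],"jaw": -0.45},{"slide": [0.029,0.007,0],"rotation": [0,0,0],"jaw": -0.45},{"slide": [0.029,0.007,0],"rotation": [0,0,0],"jaw": -0.45},{"slide": [0.029,0.007,0],"rotation": [0,0,0],"jaw": -0.45},{"slide": [0.029,0.007,0],"rotation": [0,0,0],"jaw": -0.45},{"slide": [0.029,0.007,0.01],"rotation": [0,0,0],"jaw": -0.45},{"slide": [0.029,0.007,0.015],"rotation": [0,0,0],"jaw": -0.45},{"slide": [0,0,0.01],"rotation": [0,0,0],"jaw": -0.45},{"slide": [0,0,0],"rotation": [0,0,0],"jaw": -0.45},{"slide": [0,0,0],"rotation": [0,0,0],"jaw": -0.45}]}}

```text
time: 11.43
eef_pos: [618.2, 111.8, 146.0]
orientation: [-179.8, 0.0, 90.0]
ft_force: [0.2, -0.2, 0.0]
width: 0.721
```

```bash
python3 - <<'E'
from h import *
s=robot.get_state();print(s['time'],s['eef_pos'],s['orientation'],s['width'])
p=robot.camera_params("wrist");im=robot.get_image("wrist");np.save("w7.npy",dict(p=p,s=s),allow_pickle=True)
cv2.imwrite("pics/w7.png",im)
for fr in (0,1): 
    x,mm,e,l=hullfit("wrist",im,p,(619.2,112.1),22,18,fitr=fr,win=40);print(x,e)
E
```

```text
11.4333 [618.21361471 111.82879548 146.01128429] [-1.79818258e+02  1.60680126e-02  9.00014942e+01] 0.7205844980211277
[619.26822869 112.53706592] [ 1.43109276e-07 -4.89823776e-07  6.27435135e-01]
[619.26814173 112.54046456  21.7138695 ] [-7.31036494e-08 -1.00908960e-06  6.59477756e-07]
```

View pics/w7.png

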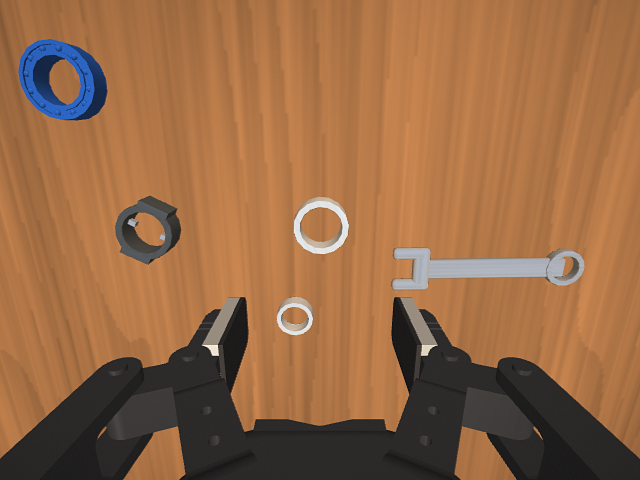

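Request:
{"fn": "move_arm", "kwargs": {"targets": [{"slide": [0.0005,0.001,0.03],"rotation": [0,0,0],"jaw": -0.45},{"slide": [0,0,0.035],"rotation": [0,0,0],"jaw": -0.45},{"slide": [0,0,0.035],"rotation": [0,0,0],"jaw": -0.45},{"slide": [0,0,0.025],"rotation": [0,0,0],"jaw": -0.45},{"slide": [0,0,0.013],"rotation": [0,0,0],"jaw": -0.45},{"slide": [0,0,0.005],"rotation": [0,0,0],"jaw": -0.45},{"slide": [0,0,0],"rotation": [0,0,0],"jaw": -0.45},{"slide": [0,0,0],"rotation": [0,0,0],"jaw": -0.45}]}}

```text
time: 12.15
eef_pos: [620.6, 112.1, 5.6]
orientation: [179.9, 0.0, 89.9]
ft_force: [0.3, -0.9, -0.3]
width: 0.724
```

Request:
{"fn": "move_arm", "kwargs": {"targets": [{"slide": [0.0004,-0.0012,0.0025],"rotation": [0,0,0],"jaw": -0.45},{"slide": [0,0,0],"rotation": [0,0,0],"jaw": -0.2},{"slide": [0,0,0],"rotation": [0,0,0],"jaw": 0.2},{"slide": [0,0,0],"rotation": [0,0,0],"jaw": 1},{"slide": [0,0,0],"rotation": [0,0,0],"jaw": 1},{"slide": [0,0,0],"rotation": [0,0,0],"jaw": 1},{"slide": [0,0,0],"rotation": [0,0,0],"jaw": 1}]}}

```text
time: 12.73
eef_pos: [619.0, 113.1, 3.2]
orientation: [179.9, 0.0, 90.0]
ft_force: [-0.7, -0.8, 6.5]
width: 0.484
```

Request:
{"fn": "move_arm", "kwargs": {"targets": [{"slide": [0,0,-0.01],"rotation": [0,0,0],"jaw": 1},{"slide": [0,0,-0.03],"rotation": [0,0,0],"jaw": 1},{"slide": [0,0,-0.035],"rotation": [0,0,0],"jaw": 1},{"slide": [0,0,-0.035],"rotation": [0,0,0],"jaw": 1},{"slide": [-0.015,-0.0035,-0.02],"rotation": [0,0,0],"jaw": 1},{"slide": [-0.029,-0.007,0],"rotation": [0,0,0],"jaw": 1},{"slide": [-0.029,-0.007,0],"rotation": [0,0,0],"jaw": 1},{"slide": [-0.029,-0.007,0],"rotation": [0,0,0],"jaw": 1},{"slide": [-0.029,-0.007,0],"rotation": [0,0,0],"jaw": 1},{"slide": [-0.029,-0.007,0],"rotation": [0,0,0],"jaw": 1},{"slide": [-0.029,-0.007,0],"rotation": [0,0,0],"jaw": 1},{"slide": [-0.029,-0.007,0],"rotation": [0,0,0],"jaw": 1},{"slide": [-0.029,-0.007,0],"rotation": [0,0,0],"jaw": 1},{"slide": [-0.029,-0.007,0],"rotation": [0,0,0],"jaw": 1},{"slide": [-0.015,-0.0035,0],"rotation": [0,0,0],"jaw": 1},{"slide": [0,0,0],"rotation": [0,0,0],"jaw": 1},{"slide": [0,0,0],"rotation": [0,0,0],"jaw": 1}]}}

```text
time: 14.15
eef_pos: [548.5, -178.2, 132.4]
orientation: [180.0, -0.0, 89.9]
ft_force: [-0.0, 0.5, -0.3]
width: 0.486
```

```bash
python3 - <<'E'
from h import *
s=robot.get_state();print(s['time'],s['eef_pos'],s['orientation'],s['ft_force'],s['width'])
p=robot.camera_params("wrist");im=robot.get_image("wrist");np.save("w8.npy",dict(p=p,s=s),allow_pickle=True)
cv2.imwrite("pics/w8.png",im[130:390,200:440].repeat(2,0).repeat(2,1))
E
```

```text
14.15 [ 548.49223947 -178.23397126  132.39861613] [ 1.79970020e+02 -1.17384737e-03  8.99137245e+01] [-0.03453824  0.51256602 -0.30703912] 0.4857055460085258
```

View pics/w8.png

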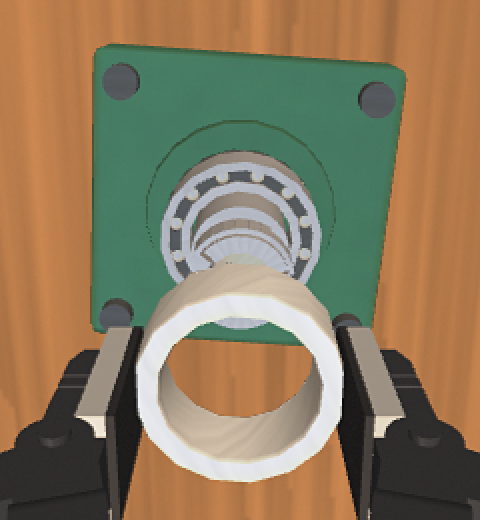

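Spacer held square at (240,385) in the crop, with the bearing round the spindle behind it. I go down to just over the head with a 0.4 mm correction.

Request:
{"fn": "move_arm", "kwargs": {"targets": [{"slide": [0.0004,0.0004,0.015],"rotation": [0,0,0],"jaw": 1},{"slide": [0,0,0.015],"rotation": [0,0,0],"jaw": 1},{"slide": [0,0,0.005],"rotation": [0,0,0],"jaw": 1},{"slide": [0,0,0.003],"rotation": [0,0,0],"jaw": 1},{"slide": [0,0,0.003],"rotation": [0,0,0],"jaw": 1},{"slide": [0,0,0],"rotation": [0,0,0],"jaw": 1}]}}

```text
time: 14.7
eef_pos: [549.2, -177.0, 90.9]
orientation: [180.0, 0.0, 90.0]
ft_force: [-0.3, -0.2, -0.9]
width: 0.49
```

Request:
{"fn": "move_arm", "kwargs": {"targets": [{"slide": [-0.0007,-0.0003,0.004],"rotation": [0,0,0],"jaw": 1},{"slide": [0,0,0.007],"rotation": [0,0,0],"jaw": 1},{"slide": [0,0,0.007],"rotation": [0,0,0],"jaw": 1},{"slide": [0,0,0.005],"rotation": [0,0,0],"jaw": 1},{"slide": [0,0,0.003],"rotation": [0,0,0],"jaw": 1},{"slide": [0,0,0.002],"rotation": [0,0,0],"jaw": 1},{"slide": [0,0,0],"rotation": [0,0,0],"jaw": 1},{"slide": [0,0,0],"rotation": [0,0,0],"jaw": 1}]}}

```text
time: 15.37
eef_pos: [548.8, -178.2, 62.8]
orientation: [180.0, 0.0, 90.0]
ft_force: [-0.5, 0.4, -0.2]
width: 0.488
```

Request:
{"fn": "move_arm", "kwargs": {"targets": [{"slide": [0.0003,0,0.002],"rotation": [0,0,0],"jaw": 1},{"slide": [0,0,0.001],"rotation": [0,0,0],"jaw": 1},{"slide": [0,0,0],"rotation": [0,0,0],"jaw": 1},{"slide": [0,0,0],"rotation": [0,0,0],"jaw": 1}]}}

```text
time: 15.7
eef_pos: [548.7, -177.8, 59.8]
orientation: [180.0, -0.0, 90.0]
ft_force: [0.2, -0.5, -0.4]
width: 0.485
```

Underside about 0.5 mm above the bearing, so I release and go up.

Request:
{"fn": "move_arm", "kwargs": {"targets": [{"slide": [0,0,0],"rotation": [0,0,0],"jaw": 0.1},{"slide": [0,0,0],"rotation": [0,0,0],"jaw": -0.3},{"slide": [0,0,0],"rotation": [0,0,0],"jaw": -0.7},{"slide": [0,0,0],"rotation": [0,0,0],"jaw": -1},{"slide": [0,0,0],"rotation": [0,0,0],"jaw": -1},{"slide": [0,0,0],"rotation": [0,0,0],"jaw": -1},{"slide": [0,0,-0.01],"rotation": [0,0,0],"jaw": -1},{"slide": [0,0,-0.03],"rotation": [0,0,0],"jaw": -1},{"slide": [0,0,-0.035],"rotation": [0,0,0],"jaw": -1},{"slide": [-0.02,0,-0.025],"rotation": [0,0,0],"jaw": -1},{"slide": [-0.025,0,-0.01],"rotation": [0,0,0],"jaw": -1},{"slide": [0,0,0],"rotation": [0,0,0],"jaw": -1},{"slide": [0,0,0],"rotation": [0,0,0],"jaw": -1}]}}

```text
time: 16.78
eef_pos: [548.7, -223.7, 170.8]
orientation: [179.9, 0.0, 89.9]
ft_force: [-0.0, -0.3, 0.4]
width: 0.999
```

```bash
python3 - <<'E'
from h import *
s=robot.get_state();print(s['time'],s['eef_pos'],s['orientation'],s['ft_force'],s['width'])
p=robot.camera_params("wrist");im=robot.get_image("wrist");np.save("w9.npy",dict(p=p,s=s),allow_pickle=True)
cv2.imwrite("pics/w9.png",im)
u,v=proj("wrist",[549,-177.8,91.5],p)[0].astype(int);print(u,v)
cv2.imwrite("pics/c9.png",cv2.resize(im[v-50:v+50,u-50:u+50],None,fx=6,fy=6,interpolation=cv2.INTER_CUBIC))
E
```

```text
16.7833 [ 548.68862181 -223.70970753  170.77786154] [1.79923296e+02 4.63470207e-02 8.99095381e+01] [-0.01968273 -0.27208906  0.44265987] 0.9992955925516033
318 177
```

View pics/c9.png

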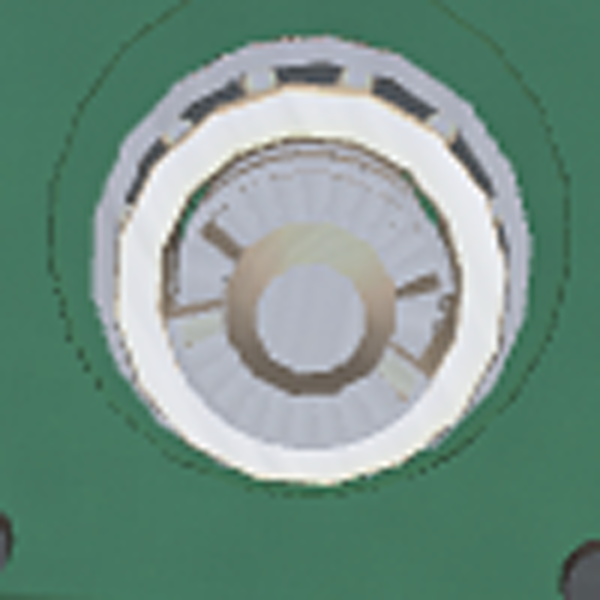

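```bash
python3 - <<'E'
from h import *
d=np.load("w9.npy",allow_pickle=True).item();p=d['p']
f=lambda c:np.array(c)/6+[268,127]-.4
ang=lambda v:np.degrees(np.arctan2(v[1],v[0]))
for z in (91.5,89):
    LU,RL,LL,RU=[at("wrist",f(c),z,p)[0] for c in((205,226),(428,380),(168,312),(438,282))]
    a,b=ang(RL-LU),ang(RU-LL);print(a,b,(a+b)/2)
print(at("wrist",f((310,318)),98,p),at("wrist",f((310,450)),89,p))
E
```

```text
-34.508728974702116 6.2300045588250335 -14.139362207938541
-34.50872897470209 6.230004558825031 -14.139362207938529
[[ 549.27083468 -177.95070839]] [[ 549.27319115 -193.01595686]]
```

The spacer sits on the bearing, and the slots lie at about -14° in the world. Next, the cap.

Request:
{"fn": "move_arm", "kwargs": {"targets": [{"slide": [0.0302,-0.0061,0],"rotation": [0,0,0],"jaw": -1},{"slide": [0.0302,-0.0061,0],"rotation": [0,0,0],"jaw": -1},{"slide": [0.0302,-0.0061,0],"rotation": [0,0,0],"jaw": -1},{"slide": [0.0302,-0.0061,0],"rotation": [0,0,0],"jaw": -1},{"slide": [0.0302,-0.0061,0],"rotation": [0,0,0],"jaw": -1},{"slide": [0.0302,-0.0061,0],"rotation": [0,0,0],"jaw": -1},{"slide": [0.0302,-0.0061,0],"rotation": [0,0,0],"jaw": -1},{"slide": [0.0302,-0.0061,0],"rotation": [0,0,0],"jaw": -1},{"slide": [0.0302,-0.0061,0],"rotation": [0,0,0],"jaw": -1},{"slide": [0.0302,-0.0061,0],"rotation": [0,0,0],"jaw": -1},{"slide": [0.0302,-0.0061,0],"rotation": [0,0,0],"jaw": -1}]}}

```text
time: 17.75
eef_pos: [480.2, 111.5, 169.3]
orientation: [-179.9, -0.0, 90.0]
ft_force: [0.7, -0.3, -0.4]
width: 1.002
```

Request:
{"fn": "move_arm", "kwargs": {"targets": [{"slide": [0,0,0],"rotation": [0,0,0.119],"jaw": -1},{"slide": [0,0,0],"rotation": [0,0,0.119],"jaw": -1},{"slide": [0,0,0],"rotation": [0,0,0.119],"jaw": -1},{"slide": [0,0,0],"rotation": [0,0,0.119],"jaw": -1},{"slide": [0,0,0],"rotation": [0,0,0.119],"jaw": -1},{"slide": [0,0,0],"rotation": [0,0,0.119],"jaw": -1},{"slide": [0,0,0],"rotation": [0,0,0.119],"jaw": -1},{"slide": [0,0,0],"rotation": [0,0,0.119],"jaw": -1},{"slide": [0,0,0],"rotation": [0,0,0.119],"jaw": -1},{"slide": [0,0,0],"rotation": [0,0,0.119],"jaw": -1},{"slide": [0,0,0],"rotation": [0,0,0.119],"jaw": -1},{"slide": [0,0,0],"rotation": [0,0,0.119],"jaw": -1},{"slide": [0,0,0],"rotation": [0,0,0.119],"jaw": -1},{"slide": [0,0,0],"rotation": [0,0,0.119],"jaw": -1},{"slide": [0,0,0],"rotation": [0,0,0.119],"jaw": -1},{"slide": [0,0,0],"rotation": [0,0,0.119],"jaw": -1},{"slide": [0,0,0],"rotation": [0,0,0.119],"jaw": -1},{"slide": [0,0,0],"rotation": [0,0,0],"jaw": -1},{"slide": [0,0,0],"rotation": [0,0,0],"jaw": -1}]}}

```text
time: 19.33
eef_pos: [481.0, 109.9, 169.4]
orientation: [180.0, 0.1, -25.7]
ft_force: [-0.5, 0.4, -1.1]
width: 1.004
```

```bash
python3 - <<'E'
from h import *
s=robot.get_state();print(s['time'],s['eef_pos'],s['orientation'],s['q'],s['width'])
p=robot.camera_params("wrist");im=robot.get_image("wrist");np.save("w10.npy",dict(p=p,s=s),allow_pickle=True)
cv2.imwrite("pics/w10.png",im)
for fr in (0,1): 
    x,mm,e,l=hullfit("wrist",im,p,(481.2,108.6),22.5,20,fitr=fr,win=50);print(x,e)
u,v=proj("wrist",[481.2,108.6,10],p)[0].astype(int);print(u,v)
cv2.imwrite("pics/c10.png",cv2.resize(im[v-50:v+50,u-50:u+50],None,fx=6,fy=6,interpolation=cv2.INTER_CUBIC))
E
```

```text
19.3333 [481.00042819 109.88721176 169.42613435] [ 1.79974890e+02  6.91191037e-02 -2.56642576e+01] [-9.11800868e-01  1.95523638e+01  8.90078106e+01  6.47071544e-03
  7.15131081e+01  1.14750386e+02] 1.0035479801366527
[481.1069047  108.26009845] [ 5.68730627e-07 -3.91361652e-07 -1.68680230e+00]
[481.10015563 108.26405173  23.32577954] [-7.36582194e-07 -3.06717993e-08  8.28856379e-07]
319 220
```

View pics/c10.png

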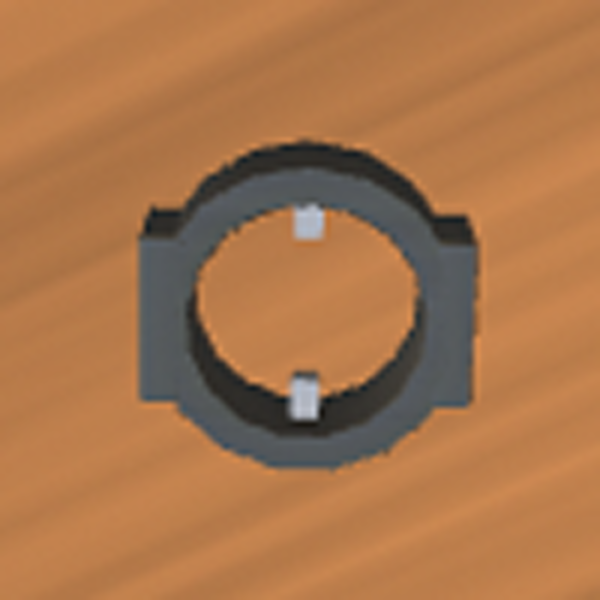

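View pics/w10.png

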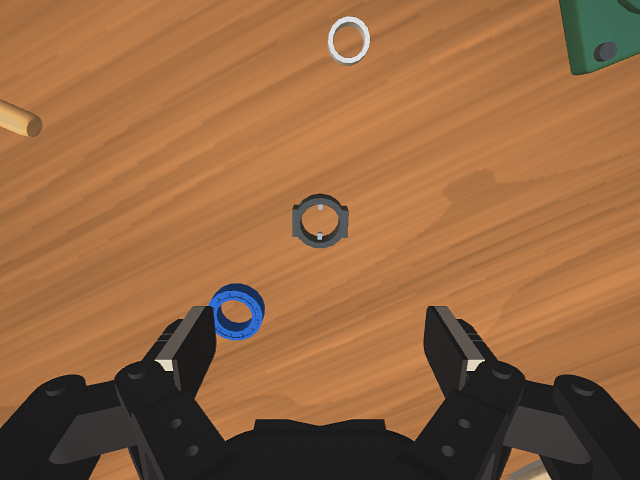

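The cap lies square to the jaws, with lugs at crop (308,222) and (304,398) along tool x. I descend and grip the flats.

Request:
{"fn": "move_arm", "kwargs": {"targets": [{"slide": [0.0008,0.0012,0.035],"rotation": [0,0,0.005],"jaw": -1},{"slide": [0,0,0.038],"rotation": [0,0,0],"jaw": -1},{"slide": [0,0,0.038],"rotation": [0,0,0],"jaw": -1},{"slide": [0,0,0.03],"rotation": [0,0,0],"jaw": -1},{"slide": [0,0,0.015],"rotation": [0,0,0],"jaw": -1},{"slide": [0,0,0.006],"rotation": [0,0,0],"jaw": -1},{"slide": [0,0,0.002],"rotation": [0,0,0],"jaw": -1},{"slide": [0,0,0],"rotation": [0,0,0],"jaw": -1},{"slide": [0,0,0],"rotation": [0,0,0],"jaw": -1}]}}

```text
time: 20.13
eef_pos: [482.5, 108.0, 6.9]
orientation: [-179.9, -0.1, -26.1]
ft_force: [0.4, -0.0, -0.0]
width: 1.003
```

Request:
{"fn": "move_arm", "kwargs": {"targets": [{"slide": [-0.0012,0.0001,0.0036],"rotation": [0,0,0],"jaw": -0.8},{"slide": [0,0,0],"rotation": [0,0,0],"jaw": -0.4},{"slide": [0,0,0],"rotation": [0,0,0],"jaw": 0},{"slide": [0,0,0],"rotation": [0,0,0],"jaw": 0.5},{"slide": [0,0,0],"rotation": [0,0,0],"jaw": 1},{"slide": [0,0,0],"rotation": [0,0,0],"jaw": 1},{"slide": [0,0,0],"rotation": [0,0,0],"jaw": 1},{"slide": [0,0,0],"rotation": [0,0,0],"jaw": 1}]}}

```text
time: 20.8
eef_pos: [480.9, 108.4, 2.9]
orientation: [-180.0, -0.1, -26.2]
ft_force: [-1.6, -0.0, 6.9]
width: 0.53
```

```bash
python3 - <<'E'
from h import *
s=robot.get_state();print(s['time'],s['eef_pos'],s['orientation'],s['ft_force'],s['width'])
p=robot.camera_params("wrist");im=robot.get_image("wrist");np.save("w11.npy",dict(p=p,s=s),allow_pickle=True)
cv2.imwrite("pics/w11.png",im[230:400,220:420].repeat(3,0).repeat(3,1))
E
```

```text
20.8 [480.93344477 108.37761586   2.91928758] [-1.79976875e+02 -5.01780762e-02 -2.61879068e+01] [-1.56505060e+00 -5.52964555e-03  6.87578753e+00] 0.5299573951896148
```

View pics/w11.png

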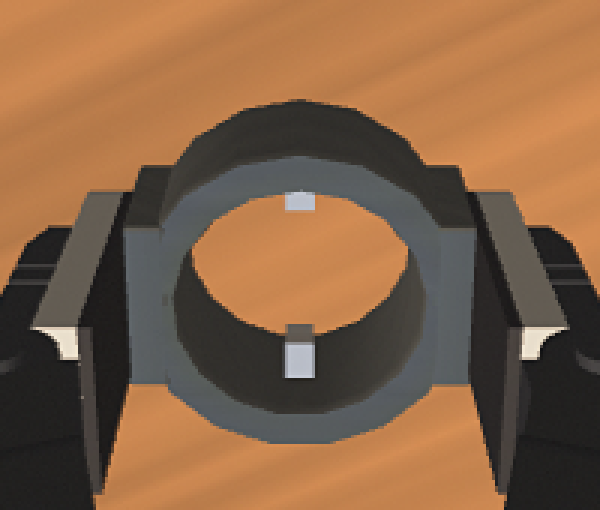

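```bash
python3 - <<'E'
from h import *
for n,uv,h in (("w3",(320,322.8),13.9),("w11",(319.6,330.3),17.1)):
    d=np.load(n+".npy",allow_pickle=True).item();p=d['p'];e=d['s']['eef_pos']
    g=at("wrist",uv,e[2]+h,p)[0]-e[:2]
    Rm=R.from_euler('xyz',d['s']['orientation'],degrees=True)
    print(n,Rm.inv().apply([*g,0]))
E
```

```text
w3 [7.44245247e-01 6.90862962e-01 9.86678218e-06]
w11 [1.51150648e+00 1.12140531e+00 8.71135496e-04]
```

Request:
{"fn": "move_arm", "kwargs": {"targets": [{"slide": [0,0,-0.01],"rotation": [0,0,0],"jaw": 1},{"slide": [0,0,-0.03],"rotation": [0,0,0],"jaw": 1},{"slide": [0,0,-0.035],"rotation": [0,0,0],"jaw": 1},{"slide": [0,0,-0.035],"rotation": [0,0,0],"jaw": 1},{"slide": [0.0094,0.0114,-0.02],"rotation": [0,0,0],"jaw": 1},{"slide": [0.0187,0.0227,0],"rotation": [0,0,0],"jaw": 1},{"slide": [0.0187,0.0227,0],"rotation": [0,0,0],"jaw": 1},{"slide": [0.0187,0.0227,0],"rotation": [0,0,0],"jaw": 1},{"slide": [0.0187,0.0227,0],"rotation": [0,0,0],"jaw": 1},{"slide": [0.0187,0.0227,0],"rotation": [0,0,0],"jaw": 1},{"slide": [0.0187,0.0227,0],"rotation": [0,0,0],"jaw": 1},{"slide": [0.0187,0.0227,0],"rotation": [0,0,0],"jaw": 1},{"slide": [0.0187,0.0227,0],"rotation": [0,0,0],"jaw": 1},{"slide": [0.0187,0.0227,0],"rotation": [0,0,0],"jaw": 1},{"slide": [0.0094,0.0114,0],"rotation": [0,0,0],"jaw": 1},{"slide": [0,0,0],"rotation": [0,0,-0.105],"jaw": 1},{"slide": [0,0,0],"rotation": [0,0,-0.105],"jaw": 1},{"slide": [0,0,0],"rotation": [0,0,0],"jaw": 1},{"slide": [0,0,0],"rotation": [0,0,0],"jaw": 1}]}}

```text
time: 22.43
eef_pos: [548.2, -177.5, 132.2]
orientation: [-180.0, 0.0, -14.3]
ft_force: [-0.2, 0.7, -0.8]
width: 0.533
```

```bash
python3 - <<'E'
from h import *
s=robot.get_state();print(s['time'],s['eef_pos'],s['orientation'],s['ft_force'],s['q'],s['width'])
p=robot.camera_params("wrist");im=robot.get_image("wrist");np.save("w12.npy",dict(p=p,s=s),allow_pickle=True)
cv2.imwrite("pics/w12.png",im[150:390,200:440].repeat(2.5,0) if 0 else cv2.resize(im[190:390,210:430],None,fx=3,fy=3,interpolation=2))
E
```

```text
22.4333 [ 548.19915173 -177.51753451  132.16302026] [-1.79984957e+02  2.46892171e-02 -1.43187738e+01] [-0.23242906  0.71304561 -0.77766501] [-2.97124956e+01  2.94130953e+01  7.89567251e+01  8.37471496e-03
  7.16579764e+01  7.46036442e+01] 0.5330469603170027
```

View pics/w12.png

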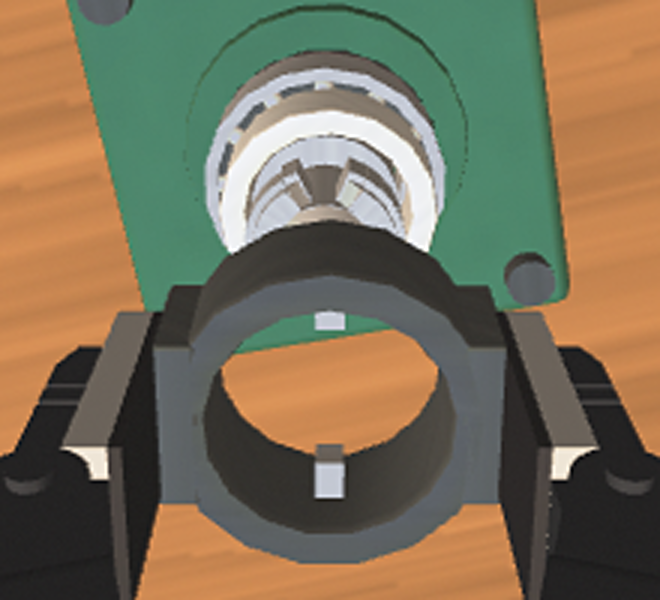

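Lugs and slot line up in the picture: lugs at column 330, the slot wedge at (323,180). I descend to just above the cone and look again.

Request:
{"fn": "move_arm", "kwargs": {"targets": [{"slide": [0.0004,0.0003,0.012],"rotation": [0,0,0],"jaw": 1},{"slide": [0,0,0.012],"rotation": [0,0,0],"jaw": 1},{"slide": [0,0,0.007],"rotation": [0,0,0],"jaw": 1},{"slide": [0,0,0],"rotation": [0,0,0],"jaw": 1},{"slide": [0,0,0],"rotation": [0,0,0],"jaw": 1}]}}

```text
time: 22.9
eef_pos: [548.7, -178.2, 101.3]
orientation: [-180.0, 0.0, -14.2]
ft_force: [-0.6, -0.7, -1.0]
width: 0.532
```

```bash
python3 - <<'E'
from h import *
s=robot.get_state();print(s['time'],s['eef_pos'],s['orientation'],s['ft_force'],s['width'])
p=robot.camera_params("wrist");im=robot.get_image("wrist");np.save("w13.npy",dict(p=p,s=s),allow_pickle=True)
cv2.imwrite("pics/w13.png",cv2.resize(im[230:390,220:420],None,fx=4,fy=4,interpolation=2)[:600])
E
```

```text
22.9 [ 548.6753002  -178.19466841  101.27759756] [-1.79994398e+02  2.09313163e-02 -1.42078528e+01] [-0.56706574 -0.67168469 -1.04458329] 0.5322168331363083
```

View pics/w13.png

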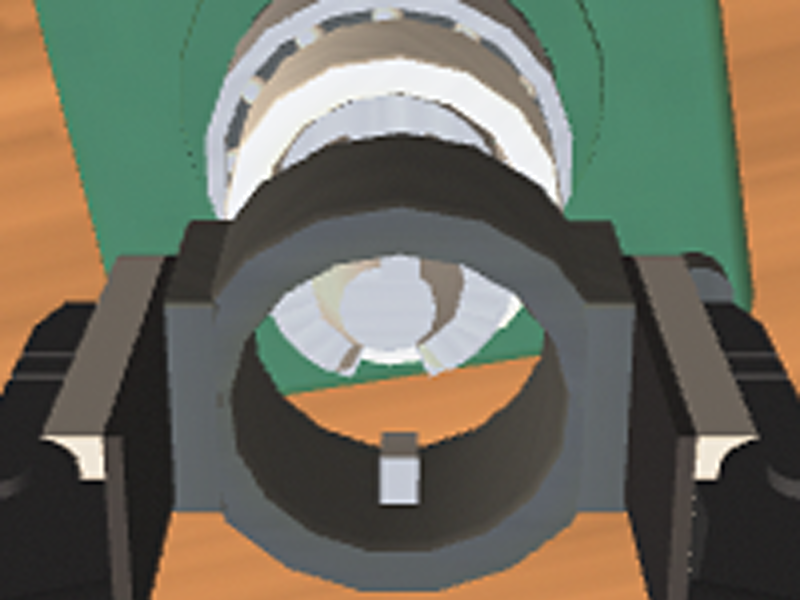

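Near slot at (393,365), lug at (400,480): aligned to within about 0.5 mm. I step down gently.

Request:
{"fn": "move_arm", "kwargs": {"targets": [{"slide": [0,-0.0003,0.004],"rotation": [0,0,0],"jaw": 1},{"slide": [0,0,0.003],"rotation": [0,0,0],"jaw": 1},{"slide": [0,0,0.002],"rotation": [0,0,0],"jaw": 1},{"slide": [0,0,0],"rotation": [0,0,0],"jaw": 1}]}}

```text
time: 23.28
eef_pos: [548.6, -178.0, 91.8]
orientation: [-180.0, 0.0, -14.2]
ft_force: [-0.8, 0.4, 0.0]
width: 0.535
```

Request:
{"fn": "move_arm", "kwargs": {"targets": [{"slide": [0,0,0.0015],"rotation": [0,0,0],"jaw": 1},{"slide": [0,0,0.0015],"rotation": [0,0,0],"jaw": 1},{"slide": [0,0,0.001],"rotation": [0,0,0],"jaw": 1},{"slide": [0,0,0],"rotation": [0,0,0],"jaw": 1}]}}

```text
time: 23.62
eef_pos: [548.7, -178.1, 88.0]
orientation: [-180.0, 0.0, -14.2]
ft_force: [0.1, 0.6, -1.3]
width: 0.534
```

Request:
{"fn": "move_arm", "kwargs": {"targets": [{"slide": [0,0,0.001],"rotation": [0,0,0],"jaw": 1},{"slide": [0,0,0.001],"rotation": [0,0,0],"jaw": 1},{"slide": [0,0,0.001],"rotation": [0,0,0],"jaw": 1},{"slide": [0,0,0],"rotation": [0,0,0],"jaw": 1}]}}

```text
time: 23.95
eef_pos: [548.7, -178.1, 85.0]
orientation: [-180.0, 0.0, -14.2]
ft_force: [0.1, -0.7, -0.7]
width: 0.533
```

Already 2.4 mm below resting height with no force, so the lugs are in the slots.

Request:
{"fn": "move_arm", "kwargs": {"targets": [{"slide": [0,0,0.0015],"rotation": [0,0,0],"jaw": 1},{"slide": [0,0,0.0015],"rotation": [0,0,0],"jaw": 1},{"slide": [0,0,0.0015],"rotation": [0,0,0],"jaw": 1},{"slide": [0,0,0.001],"rotation": [0,0,0],"jaw": 1},{"slide": [0,0,0],"rotation": [0,0,0],"jaw": 1}]}}

```text
time: 24.37
eef_pos: [548.8, -177.9, 79.5]
orientation: [-180.0, -0.0, -14.2]
ft_force: [1.6, 1.2, -1.6]
width: 0.537
```

Request:
{"fn": "move_arm", "kwargs": {"targets": [{"slide": [0,0,0.0015],"rotation": [0,0,0],"jaw": 1},{"slide": [0,0,0.001],"rotation": [0,0,0],"jaw": 1},{"slide": [0,0,0.001],"rotation": [0,0,0],"jaw": 1},{"slide": [0,0,0.001],"rotation": [0,0,0],"jaw": 1},{"slide": [0,0,0],"rotation": [0,0,0],"jaw": 1}]}}

```text
time: 24.78
eef_pos: [548.9, -178.1, 75.4]
orientation: [-180.0, -0.0, -14.2]
ft_force: [1.6, 2.2, 2.9]
width: 0.534
```

Request:
{"fn": "move_arm", "kwargs": {"targets": [{"slide": [0.0002,-0.0003,0.001],"rotation": [0,0,0],"jaw": 1},{"slide": [0,0,0.001],"rotation": [0,0,0],"jaw": 1},{"slide": [0,0,0.001],"rotation": [0,0,0],"jaw": 1},{"slide": [0,0,0],"rotation": [0,0,0],"jaw": 1}]}}

```text
time: 25.12
eef_pos: [549.0, -178.0, 72.4]
orientation: [180.0, -0.0, -14.2]
ft_force: [-0.5, 2.2, 5.9]
width: 0.533
```

```bash
python3 - <<'E'
from h import *
s=robot.get_state();print(s['time'],s['eef_pos'],s['ft_force'],s['moment'],s['width'])
E
```

```text
25.1167 [ 548.95615646 -178.02350505   72.41079385] [-0.48889114  2.19004158  5.9286402 ] [ 0.35095761  0.13081196 -0.00954592] 0.5329446217510061
```

```bash
python3 - <<'E'
from h import *
im=robot.get_image("wrist");a=robot.get_image("side");b=robot.get_image("scene")
cv2.imwrite("pics/w14.png",cv2.resize(im[230:390,220:420],None,fx=4,fy=4,interpolation=2)[:600])
ca=cv2.resize(a[250:350,250:360],(440,400),interpolation=2);cb=cv2.resize(b[150:250,240:340],(400,400),interpolation=2)
cv2.imwrite("pics/s14.png",cv2.resize(np.hstack([ca,cb]),(800,380)))
s=robot.get_state();print(s['time'],s['eef_pos'],s['ft_force'])
E
```

```text
25.2667 [ 548.97493612 -178.00807744   72.50380349] [-1.34894805  1.47771583  6.30143427]
```

View pics/w14.png

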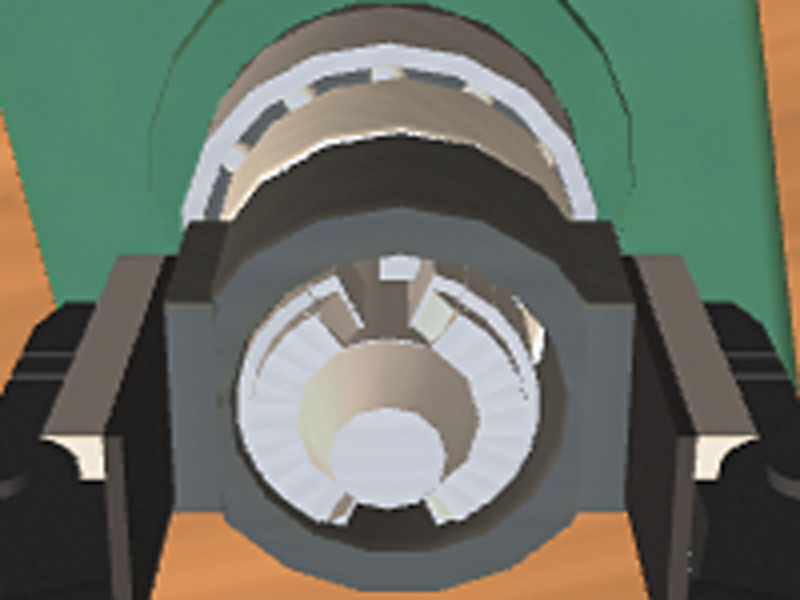

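View pics/s14.png

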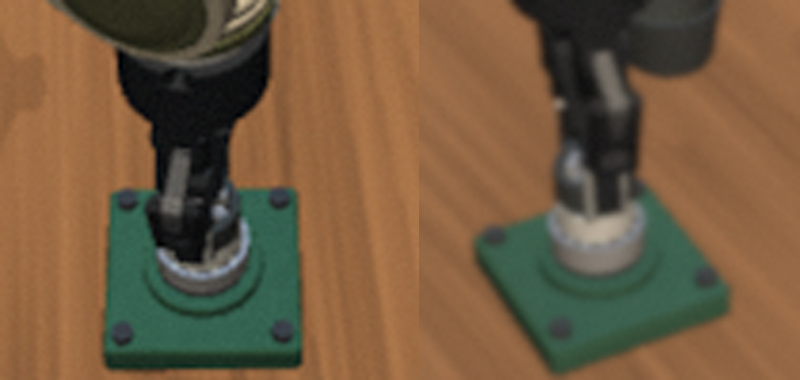

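The cap is through the slots and on the spacer, but sits about 1 mm to the right of the head (bore centre column 400, head 388). I recentre and keep pressing.

Request:
{"fn": "move_arm", "kwargs": {"targets": [{"slide": [0,-0.0004,0.0005],"rotation": [0,0,0],"jaw": 1},{"slide": [0,-0.0004,0.001],"rotation": [0,0,0],"jaw": 1},{"slide": [0,0,0.001],"rotation": [0,0,0],"jaw": 1},{"slide": [0,0,0],"rotation": [0,0,0],"jaw": 1}]}}

```text
time: 25.6
eef_pos: [549.0, -177.9, 70.2]
orientation: [179.9, -0.0, -14.2]
ft_force: [-3.2, -0.1, 7.4]
width: 0.538
```

Request:
{"fn": "move_arm", "kwargs": {"targets": [{"slide": [-0.0003,0,0.001],"rotation": [0,0,0],"jaw": 1},{"slide": [0,0,0],"rotation": [0,0,0],"jaw": 1},{"slide": [0,0,0],"rotation": [0,0,-0.04],"jaw": 1},{"slide": [0,0,0],"rotation": [0,0,-0.04],"jaw": 1},{"slide": [0,0,0],"rotation": [0,0,-0.04],"jaw": 1},{"slide": [0,0,0],"rotation": [0,0,0],"jaw": 1}]}}

```text
time: 26.1
eef_pos: [549.3, -177.8, 69.6]
orientation: [179.9, -0.1, -7.2]
ft_force: [-0.6, -0.3, 7.5]
width: 0.536
```

```bash
python3 - <<'E'
from h import *
s=robot.get_state();print(s['time'],s['eef_pos'],s['ft_force'],s['moment'],s['width'])
E
```

```text
26.1 [ 549.31510417 -177.81842188   69.55702509] [-0.55583105 -0.32839815  7.53920886] [0.00411773 0.1006473  0.02486367] 0.5355210172926653
```

Request:
{"fn": "move_arm", "kwargs": {"targets": [{"slide": [0,0,0.0006],"rotation": [0,0,-0.04],"jaw": 1},{"slide": [0,0,0],"rotation": [0,0,-0.04],"jaw": 1},{"slide": [0,0,0],"rotation": [0,0,-0.04],"jaw": 1},{"slide": [0,0,0],"rotation": [0,0,-0.04],"jaw": 1},{"slide": [0,0,0],"rotation": [0,0,0],"jaw": 1}]}}

```text
time: 26.52
eef_pos: [549.4, -177.8, 69.1]
orientation: [179.9, -0.1, 2.0]
ft_force: [0.4, 0.5, 8.4]
width: 0.533
```

```bash
python3 - <<'E'
from h import *
s=robot.get_state();print(s['time'],s['eef_pos'],s['ft_force'],s['moment'],s['width'])
im=robot.get_image("wrist")
cv2.imwrite("pics/w15.png",cv2.resize(im[230:390,220:420],None,fx=4,fy=4,interpolation=2)[:600])
E
```

```text
26.5167 [ 549.41028866 -177.79259386   69.05062465] [0.39056089 0.48213529 8.39454367] [0.0841868  0.00311211 0.03754304] 0.5329657143963096
```

View pics/w15.png

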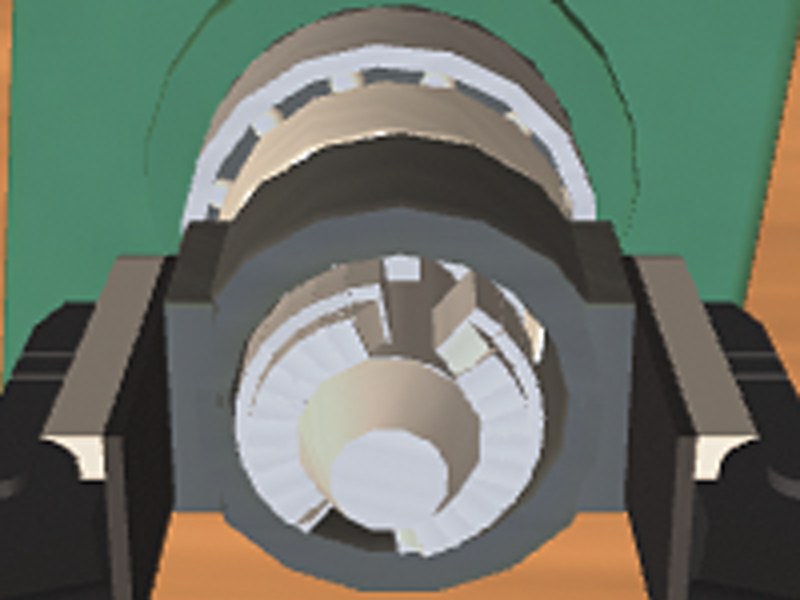

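Turning freely; the slots show moving off the lug. I keep turning.

Request:
{"fn": "move_arm", "kwargs": {"targets": [{"slide": [0,0,0],"rotation": [0,0,-0.06],"jaw": 1},{"slide": [0,0,0],"rotation": [0,0,-0.06],"jaw": 1},{"slide": [0,0,0],"rotation": [0,0,-0.06],"jaw": 1},{"slide": [0,0,0],"rotation": [0,0,-0.06],"jaw": 1},{"slide": [0,0,0],"rotation": [0,0,-0.06],"jaw": 1},{"slide": [0,0,0],"rotation": [0,0,0],"jaw": 1}]}}

```text
time: 27.07
eef_pos: [549.4, -177.8, 69.1]
orientation: [179.9, -0.1, 19.2]
ft_force: [-0.7, 1.5, 8.7]
width: 0.536
```

```bash
python3 - <<'E'
from h import *
s=robot.get_state();print(s['time'],s['eef_pos'],s['ft_force'],s['moment'],s['width'])
E
```

```text
27.0667 [ 549.40831384 -177.80228805   69.05211258] [-0.73134867  1.45700798  8.71640541] [0.11054941 0.01164678 0.05535988] 0.5356266957032204
```

Another 16.8° (0.293 rad) takes it to 36°.

Request:
{"fn": "move_arm", "kwargs": {"targets": [{"slide": [0,0,0],"rotation": [0,0,-0.06],"jaw": 1},{"slide": [0,0,0],"rotation": [0,0,-0.06],"jaw": 1},{"slide": [0,0,0],"rotation": [0,0,-0.06],"jaw": 1},{"slide": [0,0,0],"rotation": [0,0,-0.06],"jaw": 1},{"slide": [0,0,0],"rotation": [0,0,-0.05],"jaw": 1},{"slide": [0,0,0],"rotation": [0,0,0],"jaw": 1},{"slide": [0,0,0],"rotation": [0,0,0],"jaw": 1}]}}

```text
time: 27.65
eef_pos: [549.4, -177.8, 69.0]
orientation: [179.9, -0.0, 35.7]
ft_force: [0.9, 1.0, 9.4]
width: 0.535
```

```bash
python3 - <<'E'
from h import *
s=robot.get_state();print(s['time'],s['eef_pos'],s['orientation'],s['ft_force'],s['moment'],s['width'])
im=robot.get_image("wrist");np.save("w16.npy",dict(p=robot.camera_params("wrist"),s=s),allow_pickle=True)
cv2.imwrite("pics/w16f.png",im)
cv2.imwrite("pics/w16.png",cv2.resize(im[230:390,220:420],None,fx=4,fy=4,interpolation=2)[:600])
E
```

```text
27.65 [ 549.41267569 -177.81358808   69.0459475 ] [ 1.79850448e+02 -1.78227368e-02  3.56983311e+01] [0.87862973 1.02250587 9.38254404] [ 0.02565828 -0.00757046  0.09242522] 0.5352613523889479
```

View pics/w16.png

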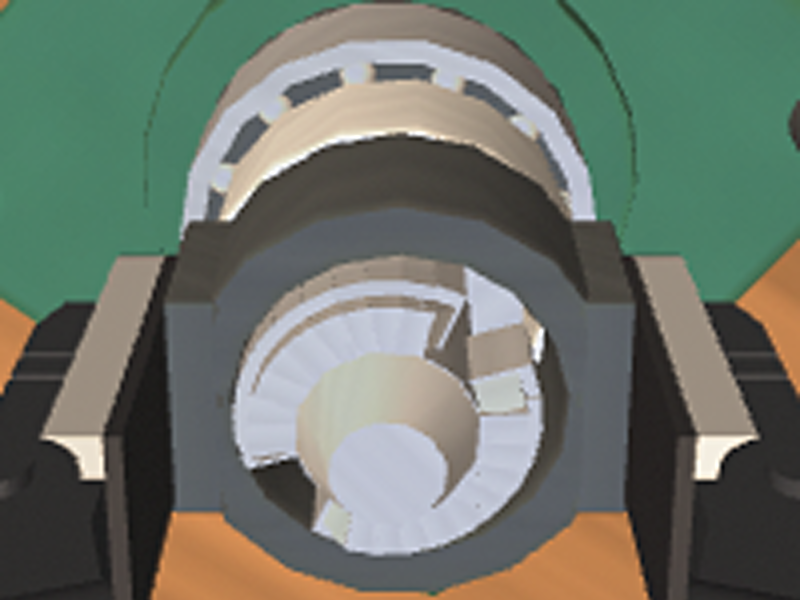

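Turned 50°. I let the spring lift it in small steps.

Request:
{"fn": "move_arm", "kwargs": {"targets": [{"slide": [0,0,-0.001],"rotation": [0,0,0],"jaw": 1},{"slide": [0,0,-0.001],"rotation": [0,0,0],"jaw": 1},{"slide": [0,0,-0.0007],"rotation": [0,0,0],"jaw": 1},{"slide": [0,0,0],"rotation": [0,0,0],"jaw": 1}]}}

```text
time: 28.03
eef_pos: [549.4, -177.8, 71.6]
orientation: [179.9, -0.0, 35.7]
ft_force: [1.5, -0.0, 6.8]
width: 0.533
```

```bash
python3 - <<'E'
from h import *
s=robot.get_state();print(s['time'],s['eef_pos'],s['orientation'],s['ft_force'],s['moment'],s['width'])
E
```

```text
28.0333 [ 549.40496568 -177.796001     71.57154578] [ 1.79858083e+02 -1.70340816e-02  3.56836656e+01] [ 1.50408091 -0.03629829  6.80999823] [ 0.04589897 -0.1170555   0.05635012] 0.5327507804841642
```

Request:
{"fn": "move_arm", "kwargs": {"targets": [{"slide": [0,0,-0.0007],"rotation": [0,0,0],"jaw": 1},{"slide": [0,0,-0.0007],"rotation": [0,0,0],"jaw": 1},{"slide": [0,0,0],"rotation": [0,0,0],"jaw": 1}]}}

```text
time: 28.28
eef_pos: [549.4, -177.7, 72.8]
orientation: [179.9, -0.0, 35.7]
ft_force: [0.9, 0.9, 5.6]
width: 0.536
```

Request:
{"fn": "move_arm", "kwargs": {"targets": [{"slide": [0,0,-0.0007],"rotation": [0,0,0],"jaw": 1},{"slide": [0,0,0],"rotation": [0,0,0],"jaw": 1}]}}

```text
time: 28.45
eef_pos: [549.3, -177.7, 73.4]
orientation: [179.9, -0.0, 35.7]
ft_force: [2.0, -1.6, 4.7]
width: 0.53
```

Request:
{"fn": "move_arm", "kwargs": {"targets": [{"slide": [0,0,-0.0005],"rotation": [0,0,0],"jaw": 1},{"slide": [0,0,0],"rotation": [0,0,0],"jaw": 1}]}}

```text
time: 28.62
eef_pos: [549.2, -177.5, 73.8]
orientation: [179.9, -0.0, 35.7]
ft_force: [1.1, -1.4, 4.5]
width: 0.535
```

```bash
python3 - <<'E'
from h import *
s=robot.get_state();print(s['time'],s['eef_pos'],s['orientation'],s['ft_force'],s['moment'],s['width'])
E
```

```text
28.6167 [ 549.237076   -177.5408625    73.76833531] [ 1.79913135e+02 -1.09960743e-02  3.56767383e+01] [ 1.06997204 -1.42458139  4.48879241] [-0.23805115 -0.28485824  0.04314407] 0.5347261590096288
```

Underside is about 70.9, with the spring still pushing it up. I release.

Request:
{"fn": "move_arm", "kwargs": {"targets": [{"slide": [0,0,-0.0002],"rotation": [0,0,0],"jaw": 0.2},{"slide": [0,0,0],"rotation": [0,0,0],"jaw": -0.1},{"slide": [0,0,0],"rotation": [0,0,0],"jaw": -0.5},{"slide": [0,0,0],"rotation": [0,0,0],"jaw": -1},{"slide": [0,0,0],"rotation": [0,0,0],"jaw": -1},{"slide": [0,0,0],"rotation": [0,0,0],"jaw": -1},{"slide": [0,0,0],"rotation": [0,0,0],"jaw": -1},{"slide": [0,0,-0.01],"rotation": [0,0,0],"jaw": -1},{"slide": [0,0,-0.03],"rotation": [0,0,0],"jaw": -1},{"slide": [0,0,-0.03],"rotation": [0,0,0],"jaw": -1},{"slide": [0,0,-0.03],"rotation": [0,0,0],"jaw": -1},{"slide": [-0.04,0,0],"rotation": [0,0,0],"jaw": -1},{"slide": [0,0,0],"rotation": [0,0,0],"jaw": -1},{"slide": [0,0,0],"rotation": [0,0,0],"jaw": -1}]}}

```text
time: 29.78
eef_pos: [515.6, -200.9, 174.6]
orientation: [180.0, -0.0, 35.6]
ft_force: [0.3, 0.2, 0.5]
width: 1.0
```

```bash
python3 - <<'E'
from h import *
s=robot.get_state();print(s['time'],s['eef_pos'],s['orientation'],s['ft_force'],s['width'])
p=robot.camera_params("wrist");im=robot.get_image("wrist");np.save("w17.npy",dict(p=p,s=s),allow_pickle=True)
cv2.imwrite("pics/w17f.png",im)
u,v=proj("wrist",[549,-177.8,91.5],p)[0].astype(int);print(u,v)
cv2.imwrite("pics/w17.png",cv2.resize(im[v-60:v+60,u-60:u+60],None,fx=5,fy=5,interpolation=cv2.INTER_CUBIC))
a=robot.get_image("side");b=robot.get_image("scene");cv2.imwrite("pics/side17.png",a);cv2.imwrite("pics/scene17.png",b)
ca=cv2.resize(a[275:355,260:340],(400,400),interpolation=2);cb=cv2.resize(b[170:250,245:325],(400,400),interpolation=2)
cv2.imwrite("pics/s17.png",np.hstack([ca,cb]))
E
```

```text
29.7833 [ 515.61590107 -200.94450885  174.59299552] [ 1.79961104e+02 -1.48463653e-02  3.55695730e+01] [0.28921176 0.16577879 0.49290051] 1.0004623866090205
318 187
```

View pics/w17.png

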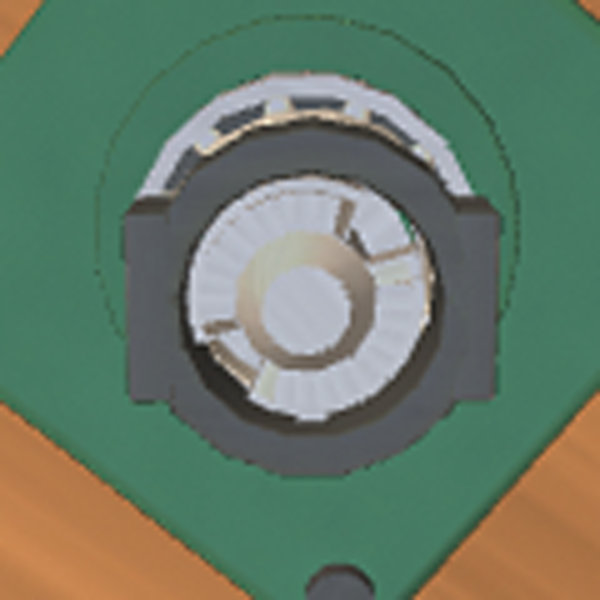

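View pics/s17.png

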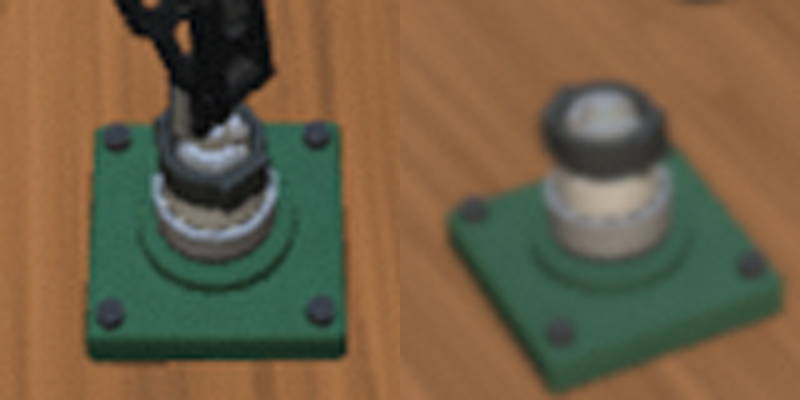

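The cap is still in place with the gripper off. Both slots are empty at crop (230,355) and (380,235), at about -12°, and the cap is at about 36°. The bearing and spacer show below it in order. I hand in.

```bash
python3 - <<'E'
from h import *
print(robot.job_done()); print(robot.get_state()['time'])
E
```

```text
the job is handed in; nothing more can be done
None
the job is handed in; nothing more can be done
```

The spindle is back together on its stand and handed in at about 30 s. I put on the grey bearing first, then the 44 mm spacer. The cap went through the slots, was pressed down, turned 50° anticlockwise and eased up into the notches.

**Lock:** The cap's underside came up to about 70.9 mm, against 71 mm when locked. The spring was still pushing it up about 4.5 N at that point, so the lugs were not caught under the head beside the notches. After release the cap stayed put. The slots showed empty at about -12° and the cap at about 36°, roughly 48° apart against the nominal 50° and within the play. The spindle clamp does not seem to have slipped.

**Force:** The highest force I read was about 9.5 N.

**Bystanders:** I did not touch the oil bottle, wrench, brush or tin, or the look-alikes, but I ran no final picture check on them.

**What disagreed:** The wrist camera read about 1 mm off. The cap sat about 1 mm to one side while I was pressing it down, so I recentred it before turning. I did not measure the locked height by camera; it comes from the arm's position and the force.

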